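# Pry open a stuck key safe with a thin blade

### The job

The key safe's cover is stiff and has no handle: lift the thin flat blade tool up and off its fork on the tool rack, work its tip into the gap under the cover's front lip and lever the cover up and back until it stands upright or leans back beyond. Then hang the blade tool back upright on the rack's free fork. Touch the safe only with the blade tool, not with the gripper, and leave everything else where it is.

Things in the scene. Friction and masses are not known exactly. Their poses are not given: they have to be found in the camera images.
- blade: Flat blade tool, 173 mm, 0.13 kg, hanging on a rack fork, handle up. Origin: centre of the underside of its steel collar (the face resting on the prongs); z up along the handle, y the blade's width, x across its flat. Collar 22 (x) x 46 (y) mm, z 0 to 8; black rectangular handle 16 (x) x 24 (y) mm, z 8 to 78; flat steel blade 3 mm thick (x), 20 wide (y), z 0 to -95, square tip.
- scriber: A bystander on the rack's other fork: same collar, but a round black handle (diameter 22 mm, z 8 to 78) and a round pointed steel rod (diameter 8 mm, down to z -89). Origin and axes as for the blade tool.
- rack: Fixed rack. Origin: centre of the underside of its base, 100 (x) x 190 (y) x 12 mm. Two posts carry a crossbar at x 34 to 46, top z 130, with two forks at y -45 and +45. A fork is two steel prongs (8 mm round, centres 17 mm either side of its middle, 26 mm clear between), from the bar towards -x, tops at z 125, ends at x -28 turned up to z 137. Above the forks there are only the tools' handles.
- rack_fork0 (a point): Middle of the fork at rack y -45, at the height of the prongs' tops: where the origin of a tool hanging there lies. Axes as for the rack.
- rack_fork1 (a point): The same for the fork at rack y +45.
- safe: Fixed grey steel key safe on its back, 125 (x) x 150 (y) x 58 mm (z). Origin on its underside, below the middle of the shut cover; -x is its front (roughly to the robot's right). A full-width front ledge (x -70 to -29) has its top at z 38; the front wall's face is at x -33: under the cover's front lip (x -55) is a gap 14 mm high (z 38 to 52), 22 mm deep, open to the front over all 150 mm.
- cover (a joint): Angle of the safe's cover: 0 shut, 1.57 upright, 1.9 leaning back against its stop. Steel plate 110 x 150 x 6 mm (z 52 to 58 when shut), hinged along its far (+x) edge; stiff hinge: needs about 5 N at the lip and stays where it is left.
- cover_lip (a point): Middle of the cover's front edge, at its underside; moves with the cover, whose plate lies on this point's +z side (away from the safe's inside) and runs 110 mm from here along +x to the hinge.
- cover_hinge (a point): Middle of the cover's hinge axis (along the safe's y), at the far edge of the safe, z 52; fixed.
- padlock: Bystander: brass padlock 55 x 50 x 24 mm with steel shackle, lying flat. Origin at the centre of its underside.
- oil_can: Bystander: can, diameter 48, height 80 mm. Origin at the centre of its underside.
- lock_cylinder: Bystander: brass lock cylinder 65 mm long, 31 mm high. Origin at the centre of its underside.
- mug: Bystander: white mug, diameter 80, height 90 mm. Origin at the centre of its underside.
- brush: Bystander: a brush lying on the counter. Origin at its underside.
There are look-alikes about, which are no part of the job. Leave any purple look-alike of the blade alone. Leave any brown look-alike of the rack alone.

How it is judged:
By the outcome, as a careful person would: the job done as asked, in the order asked, and still so for the second after the job is handed in, with the robot touching nothing.
It also fails if it takes over 72 s, if anything falls off the work surface, if the arm or the gripper's body presses on something with over 40 N, if the wrist force passes 120 N, or if a joint passes its speed limit or range.

### The arm

A 7-joint arm with a two-finger parallel gripper is mounted at the origin on the work surface. World frame = base frame: x ahead of the robot, y to its left, z up, the work surface at z = 0. Lengths are in mm, angles in rad, forces in N, time in s.
With the tool pointing down it reaches from about 425 to 875 mm from the base axis. Payload 4.7 kg.
Tool frame: the origin (TCP) lies at the very end of the fingers, on their centre line; the grasp point (between the pads) lies 19 mm behind it; y points along the fingers, x is the direction in which the jaws open and shut, and the axes are right-handed (so a half turn about y gives the same grasp; the last joint's range is limited). The gripper opens to 87 mm and grips with 3 to 60 N. Pads are 19 mm wide; open, the fingers measure 117 mm over their backs; the gripper's body (75 mm by 190 mm) begins 51 mm behind the grasp point.
Start: joints at [1.128, 0.321, -0.07, 1.45, 0.023, 1.371, -0.057], TCP at [286.685, -583.384, 222.587] pointing down, gripper open.
Joint ranges: [-2.86, 2.86], [-0.3, 2.09], [-1.38, 1.24], [0.06, 2.45], [-1.56, 4.7], [0.09, 2.05], [-2.69, 2.69]. Speed limits (rad/s): [2.57, 2.57, 3.14, 3.14, 3.14, 3.14, 3.14].

### API

Orientations are given as a rotation vector (axis times angle).
In Python, from station import env gives the robot as it stands.
- The arm moves only by the tool jog_arm, never from a script. Its arguments are lists of equal length, an entry for each row: "slide": the shift along the tool's x, y, z in m, a list of three; "roll": the turn about the tool's y in degrees. In form: {"slide": [[dx, dy, dz], ...], "roll": [roll, ...]}. A call has exactly 8 rows; each row shifts and turns the commanded pose from where the row before left it, along the tool's axes as they then stand; what a row does not reach is not made up. A row lasts 1/10 s, in which the tool goes at most 50 mm and 8.59 degrees, less where a joint would pass 70% of its speed; a pose out of reach is approached as far as the arm can. A call is refused whole if a number of a shift passes 0.05 or a number of a turn 8.59, either way. A call with a gripper value outside its range is refused whole. "hand" is the closure, from 0 (fully open) to 1 (shut), set as the call begins (left out, the last holds). The fingers move at their own pace and stop on an object; "newtons" is the grip in N (left out, the last holds). Time passes only in rows, so rows that do not move let the fingers close, or fill a call up. It gives the time, the measured TCP pose, the force and the opening at its end, in the units of the state.
- env.state(): the state, without advancing time (a new reading comes with each control period).
- env.capture(name): name is "scene" or "top"; returns a dict with "color" (400x640x3 uint8, red, green, blue), "camera_matrix" (3x3 intrinsics, pixels), "eye" and "rotation" of the camera in the world. Camera axes: x right, y down, z forward; pixel columns grow to the right and rows downward; lengths in mm; the calibration is good to about 2 mm. A picture is of the moment at which its call begins. There is no depth.
- env.job_done(): hands the job in, once; it reports no verdict.
The state is a dict: "time_s": time; "joints": joint angles; "joint_velocities": joint speeds; "effort": joint torques, N m; "tcp_pos": TCP position; "orientation": TCP orientation; "force": force on the tool from outside, world axes, zero at the start; "wrist_torque": the same for the moment, N m; "opening": opening from 0.0 (shut) to 1.0 (fully open).
Only numpy, scipy, OpenCV 4.12 (cv2) and the standard library are available. Lean on these libraries where they do the work, as an engineer would, in place of code of your own. Each camera call takes 0.05 s, during which the arm holds its last target.

## Working session

There is one attempt and no reset: what is moved stays moved. The work goes in short steps, Python scripts to look and compute and a tool call to move; the robot and the scene stay as the last step left them, time stands still between calls to the robot, and variables do not carry over. Pictures are saved under pics/ and viewed, and the job is handed in when it is done.

Besides the shell and the picture viewer there is one more tool, called after "Emit:" as name([rows], argument=value, ...), one row to a line, values as JSON. jog_arm: Moves the arm, as the interface text tells. Its arguments: {"type":"object","properties":{"slide":{"type":"array","items":{"type":"array","items":{"type":"number"}}},"roll":{"type":"array","items":{"type":"number"}},"hand":{"type":"number"},"newtons":{"type":"number"}},"required":["slide","roll"]}

```bash
ls; mkdir -p pics
python3 - <<'E'
from station import env
import cv2
s=env.state(); print(s)
for n in ("scene","top"):
    c=env.capture(n); cv2.imwrite(f"pics/{n}0.png",c["color"][:,:,::-1]); print(n,c["camera_matrix"],c["eye"],c["rotation"])
E
```

```text
pics
{'time_s': 0.0, 'joints': array([ 1.12810306,  0.32184327, -0.07007298,  1.45170034,  0.02259783,
        1.37079751, -0.05688976]), 'joint_velocities': array([-0.00045124, -0.00117155,  0.00070428,  0.00092137, -0.00047348,
       -0.00091338, -0.00069406]), 'effort': array([-2.36326341e-04, -4.91276121e+01, -4.03867476e-01, -3.12525773e+01,
       -6.38626423e-02,  4.36477899e-02,  1.58712251e-04]), 'tcp_pos': array([ 286.39558851, -582.87239458,  221.43554508]), 'orientation': array([-1.39037233,  0.8677589 , -0.86494593]), 'force': array([-0.54304787, -0.03492316, -0.00912813]), 'wrist_torque': array([-0.05144957,  0.01207691,  0.00238471]), 'opening': 0.9962853770487103}
scene [[451.76927539   0.         317.95036141]
 [  0.         451.76927539 197.97124717]
 [  0.           0.           1.        ]] [1593.39818148 -380.25015225  933.38127887] [-1.87411701 -1.34540941  0.64698146]
top [[387.84572402   0.         319.84737145]
 [  0.         387.84572402 201.67217522]
 [  0.           0.           1.        ]] [ 364.52636535   11.33081209 1187.56620655] [-2.12295126  2.13666093 -0.18456289]
```

View pics/scene0.png

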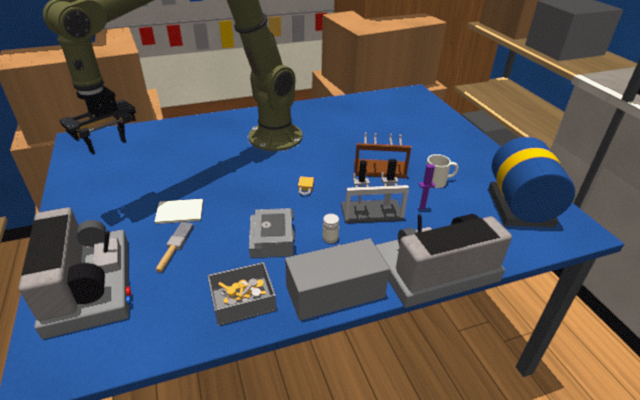

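View pics/top0.png

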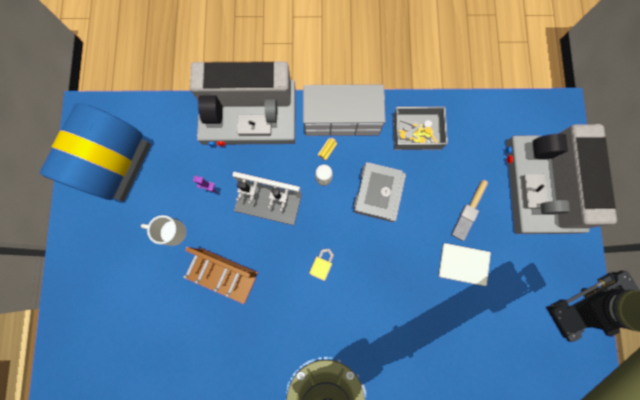

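```bash
cat > h.py <<'E'
from station import env
import cv2, numpy as np
from scipy.spatial.transform import Rotation as R
def cam(n):
    c=env.capture(n); c["R"]=R.from_rotvec(np.array(c["rotation"])).as_matrix(); return c
def proj(c,P):
    P=np.atleast_2d(P); q=(P-c["eye"])@c["R"]; q=q@np.array(c["camera_matrix"]).T; return q[:,:2]/q[:,2:]
def back(c,uv,z):
    d=c["R"]@np.linalg.solve(c["camera_matrix"],[uv[0],uv[1],1]); return c["eye"]+d*(z-c["eye"][2])/d[2]
def save(c,name,box=None,s=1,im=None):
    im=(c["color"][:,:,::-1] if im is None else im).copy()
    if box: x0,y0,x1,y1=box; im=im[y0:y1,x0:x1]
    im=cv2.resize(im,None,fx=s,fy=s,interpolation=cv2.INTER_CUBIC); cv2.imwrite("pics/"+name,im)
def tri(cs,uvs):
    A=[];b=[]
    for c,uv in zip(cs,uvs):
        d=c["R"]@np.linalg.solve(c["camera_matrix"],[uv[0],uv[1],1]); d/=np.linalg.norm(d)
        M=np.eye(3)-np.outer(d,d); A.append(M); b.append(M@c["eye"])
    return np.linalg.lstsq(np.vstack(A),np.hstack(b),rcond=None)[0]
E
python3 - <<'E'
from h import *
c=cam("scene"); t=cam("top")
print(proj(c,[[0,0,0],[500,0,0]]),proj(t,[[0,0,0],[500,0,0]]))
import pickle; pickle.dump((c,t),open("c0.pkl","wb"))
save(c,"s_rack.png",(330,130,450,230),6.6); save(t,"t_rack.png",(220,155,320,230),8)
save(c,"s_safe.png",(240,200,310,265),9); save(t,"t_safe.png",(345,155,415,225),8)
E
```

```text
[[275.55484768 136.58556538]
 [314.52157139 209.09236461]] [[325.37003812 399.60573907]
 [323.94829876 225.15487287]]
```

View pics/s_rack.png

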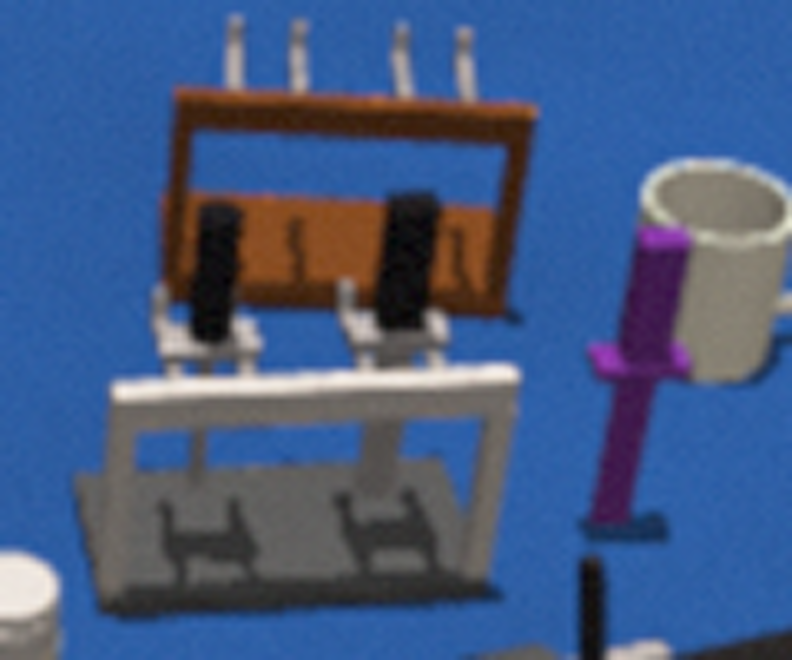

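View pics/t_rack.png

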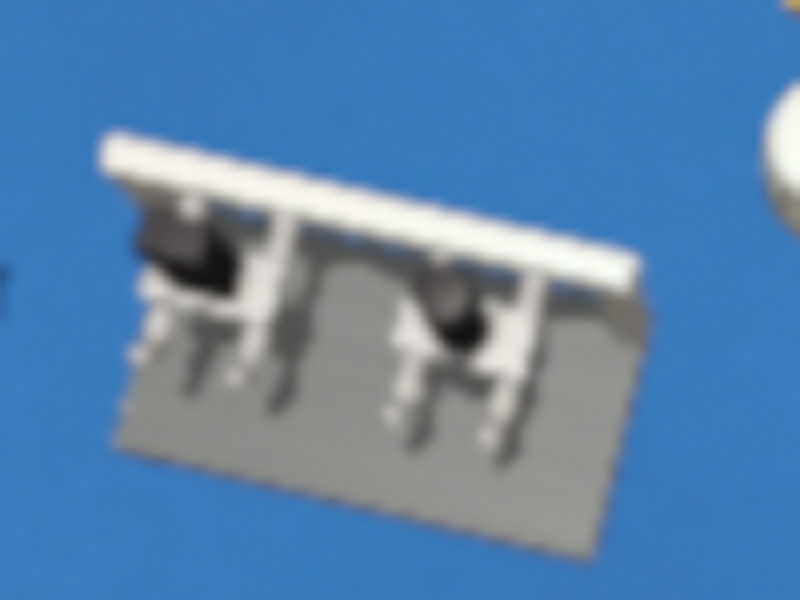

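View pics/s_safe.png

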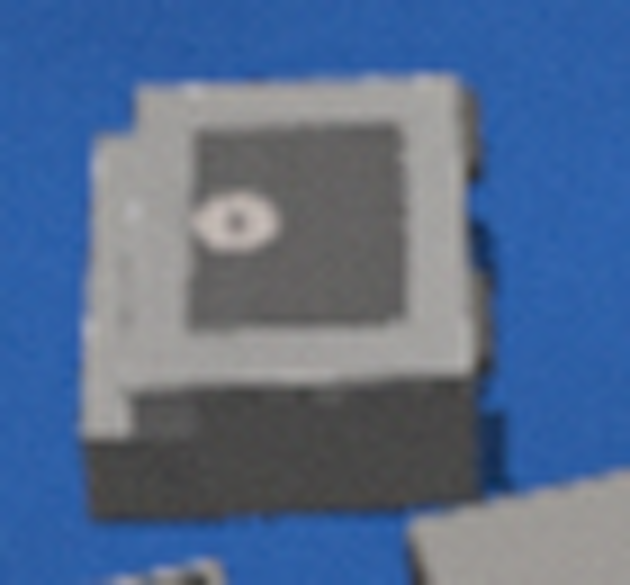

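View pics/t_safe.png

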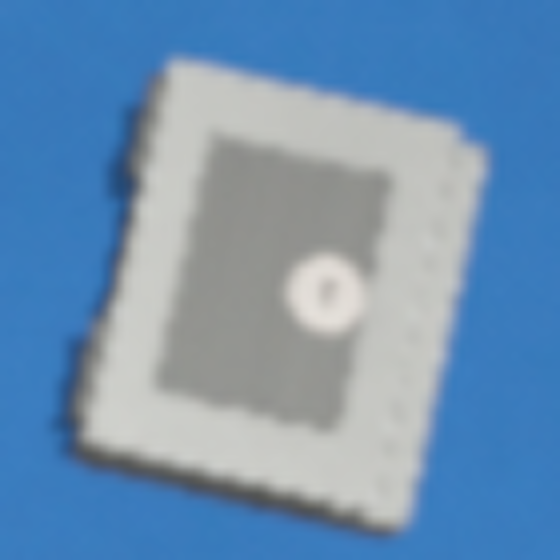

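```bash
cat > fit.py <<'E'
from h import *
import pickle
from scipy.optimize import least_squares
c,t=pickle.load(open("c0.pkl","rb"))
s=env.state(); M=R.from_rotvec(s["orientation"]).as_matrix(); print("tool axes cols",M.round(4).tolist())
b=88
rack=[(t,(294.2,224.6),(-50,-95,12)),(t,(234.4,210.9),(-50,95,12)),(t,(233.75,171.25),(46,'b',130)),(t,(299,191.5),(34,'-b',130)),(t,(300.25,187.25),(46,'-b',130)),(t,(232.9,175.6),(34,'b',130)),
(c,(345.9,222.7),(50,-95,0)),(c,(405.5,220.5),(50,95,0)),(c,(347,188.3),(46,'-b',130)),(c,(408.8,186.1),(46,'b',130))]
safe=[(t,(366.25,162.25),(55,-75,58)),(t,(355,211),(55,75,58)),(t,(402.75,170.6),(-55,-75,58)),(t,(406,173.5),(-70,-75,38)),(t,(395.6,221.5),(-70,75,38)),
(c,(255,209.8),(-55,75,58)),(c,(290.9,208.3),(55,75,58)),(c,(293.1,241.7),(55,-75,58)),(c,(253.9,242.8),(-55,-75,58)),(c,(250.5,215.2),(-70,75,38)),(c,(249.4,248.7),(-70,-75,38)),(c,(250.2,257.5),(-70,-75,0)),(c,(293.1,255.5),(55,-75,0))]
def T(p,q): 
    x,y,a=p[:3]; q=np.array(q,float); return np.array([x+q[0]*np.cos(a)-q[1]*np.sin(a),y+q[0]*np.sin(a)+q[1]*np.cos(a),q[2]])
def fit(L,p0):
    def f(p):
        r=[]
        for cm,uv,q in L:
            q=[{'b':p[3],'-b':-p[3]}.get(v,v) if isinstance(v,str) else v for v in q]
            r+=list(proj(cm,T(p,q))[0]-uv)
        return r
    o=least_squares(f,p0,loss='soft_l1'); print(o.x, np.array(o.fun).reshape(-1,2).round(1).tolist()); return o.x
if __name__=="__main__":
    pr=fit(rack,[580,160,-0.24,88]); ps=fit(safe,[560,-150,1.3])
    np.save("pr.npy",pr); np.save("ps.npy",ps)
    print("fork1",T(pr,(0,45,125)),"fork0",T(pr,(0,-45,125)))
    print("lip",T(ps,(-55,0,52)),"hinge",T(ps,(55,0,52)))
    for n,cm,box,S in (("t",t,(220,155,420,230),4),("s",c,(240,130,420,265),4.4)):
        im=cv2.resize(cm["color"][:,:,::-1],None,fx=S,fy=S,interpolation=cv2.INTER_CUBIC)
        def line(p,a,bb,col=(0,0,255)):
            u=proj(cm,np.array([T(p,a),T(p,bb)])); u=((u+.5)*S-.5).round().astype(int); cv2.line(im,tuple(map(int,u[0])),tuple(map(int,u[1])),col,1)
        def bx(p,x0,x1,y0,y1,z0,z1,col):
            import itertools
            C=list(itertools.product((x0,x1),(y0,y1),(z0,z1)))
            for i in C:
                for j in C:
                    if i<j and sum(k!=l for k,l in zip(i,j))==1: line(p,i,j,col)
        bx(pr,-50,50,-95,95,0,12,(0,0,255)); bx(pr,34,46,-pr[3],pr[3],118,130,(0,0,255))
        for y in(-45,45):
            for d in(-17,17): line(pr,(34,y+d,125),(-28,y+d,125),(0,255,255)); line(pr,(-28,y+d,125),(-28,y+d,137),(0,255,255))
            bx(pr,-11,11,y-23,y+23,125,133,(255,0,255))
        bx(pr,-8,8,33,57,133,203,(0,255,0)); bx(pr,-1.5,1.5,35,55,30,125,(0,255,0))
        bx(ps,-55,55,-75,75,52,58,(0,0,255)); bx(ps,-70,55,-75,75,0,38,(0,255,255))
        x0,y0,x1,y1=[int(v*S) for v in box]; cv2.imwrite(f"pics/fit_{n}.png",im[y0:y1,x0:x1])
E
python3 fit.py
```

```text
tool axes cols [[0.441, -0.0006, 0.8975], [-0.8975, 0.001, 0.441], [-0.0011, -1.0, -0.0001]]
[ 5.70683058e+02  1.71919824e+02 -2.41203744e-01  9.56364636e+01] [[-0.3, 0.5], [-0.6, -0.2], [-0.2, 0.2], [-0.4, -0.4], [-0.6, -0.3], [-0.5, -0.1], [-1.4, 0.4], [-2.2, -0.3], [-0.7, 1.1], [-0.1, 0.6]]
[ 597.72060881 -163.191507      1.32603449] [[-0.1, -0.3], [0.1, -1.2], [-0.8, -0.3], [-0.6, -0.4], [-0.2, -0.9], [-0.2, -0.6], [-0.3, -0.7], [-0.4, -1.0], [-0.3, -0.2], [-0.1, -0.8], [-0.6, -0.7], [-0.3, 0.1], [0.0, -0.2]]
fork1 [581.43228433 215.61712512 125.        ] fork0 [559.9338317  128.22252269 125.        ]
lip [ 584.39271912 -216.55223559   52.        ] hinge [ 611.04849851 -109.8307784    52.        ]
```

```bash
sed -i 's/-uv)/-(np.array(uv)-0.44))/' fit.py; python3 fit.py
```

```text
tool axes cols [[0.441, -0.0006, 0.8975], [-0.8975, 0.001, 0.441], [-0.0011, -1.0, -0.0001]]
[ 5.71269398e+02  1.72597142e+02 -2.42648901e-01  9.56432504e+01] [[-0.1, 0.8], [-0.4, 0.0], [0.1, 0.4], [-0.2, -0.1], [-0.4, 0.0], [-0.3, 0.1], [-0.7, 0.9], [-1.5, 0.3], [-0.0, 1.6], [0.6, 1.1]]
[ 597.35161354 -163.36790939    1.32618744] [[0.4, 0.2], [0.6, -0.7], [-0.3, 0.2], [-0.1, 0.1], [0.3, -0.4], [0.2, -0.2], [0.1, -0.3], [-0.0, -0.7], [0.1, 0.2], [0.3, -0.4], [-0.2, -0.3], [0.0, 0.5], [0.4, 0.2]]
fork1 [582.08176288 216.27886307 125.        ] fork0 [560.45703383 128.91542052 125.        ]
lip [ 584.03188546 -216.73067585   52.        ] hinge [ 610.67134161 -110.00514293   52.        ]
```

View pics/fit_t.png

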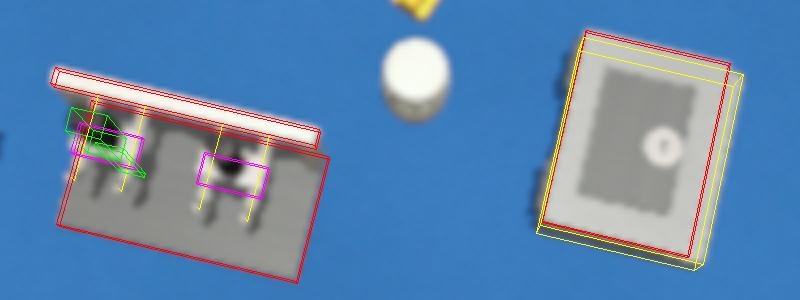

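View pics/fit_s.png

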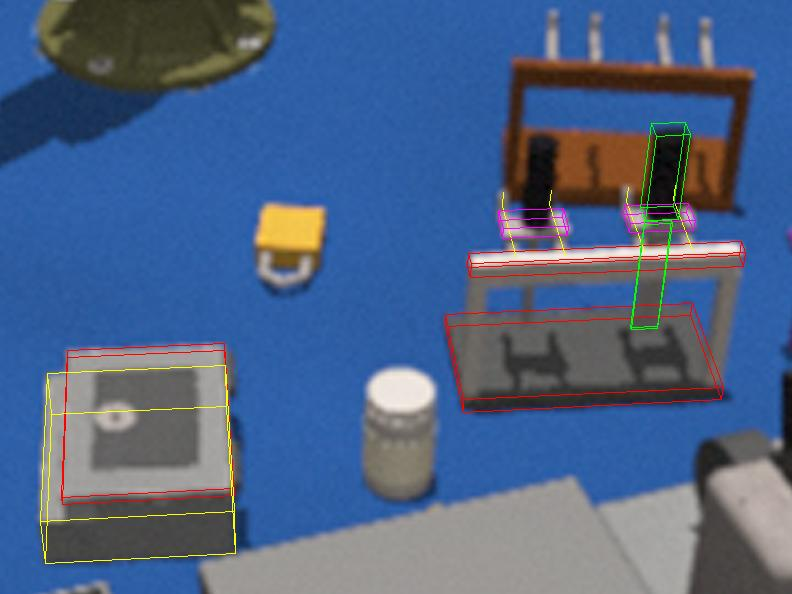

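```bash
sed -i 's/("t",t,(220,155,420,230),4),("s",c,(240,130,420,265),4.4)/("t",t,(225,165,285,220),11),("s",c,(375,150,415,200),12)/' fit.py; python3 fit.py >/dev/null
```

```text
(no output)
```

View pics/fit_t.png

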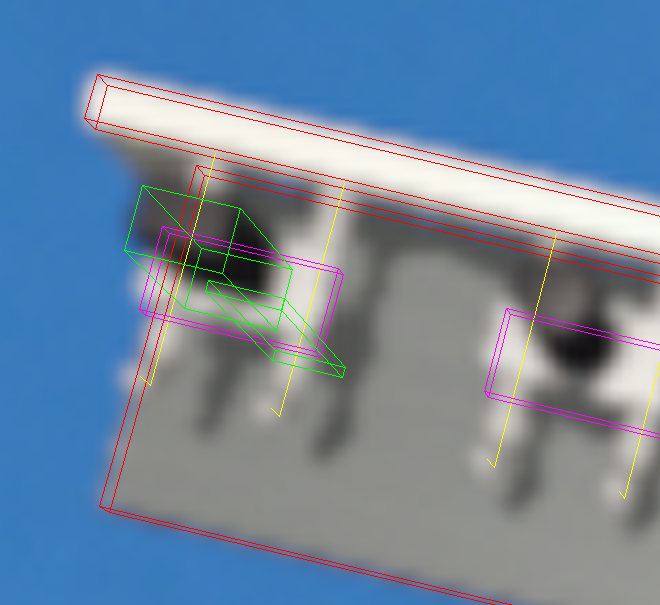

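View pics/fit_s.png

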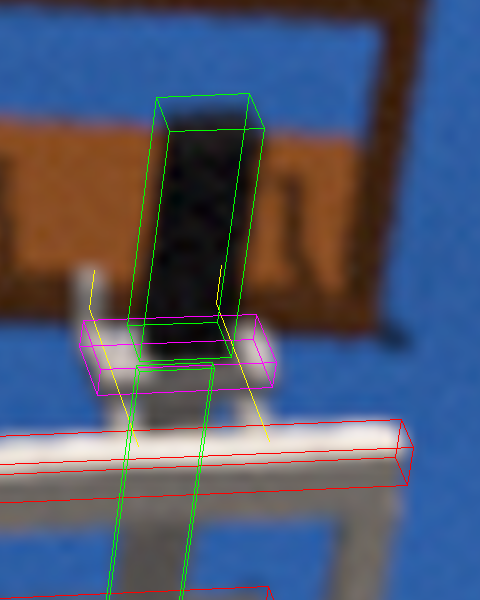

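Run:
```python
from h import *
import pickle
c,t=pickle.load(open("c0.pkl","rb"))
cs=[cam("scene") for _ in range(2)]; ts=[cam("top") for _ in range(2)]
def st(l,c0): return np.mean([x["color"].astype(float) for x in l]+[c0["color"].astype(float)],0)
A=st(ts,t)[165:210,228:263]; B=st(cs,c)[152:190,380:405]
f=lambda a,s: cv2.resize(np.clip(255*(a/255)**0.5,0,255).astype(np.uint8)[:,:,::-1],None,fx=s,fy=s,interpolation=cv2.INTER_NEAREST)
a=f(A,13); b=f(B,15)
for im,s,x0,y0 in((a,13,228,165),(b,15,380,152)):
    for k in range(0,60,5):
        cv2.putText(im,str(x0+k),(k*s,10),0,.35,(0,0,255),1); cv2.putText(im,str(y0+k),(0,k*s+10),0,.35,(0,0,255),1)
cv2.imwrite("pics/ha.png",a); cv2.imwrite("pics/hb.png",b)
```

```text
(no output)
```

View pics/ha.png

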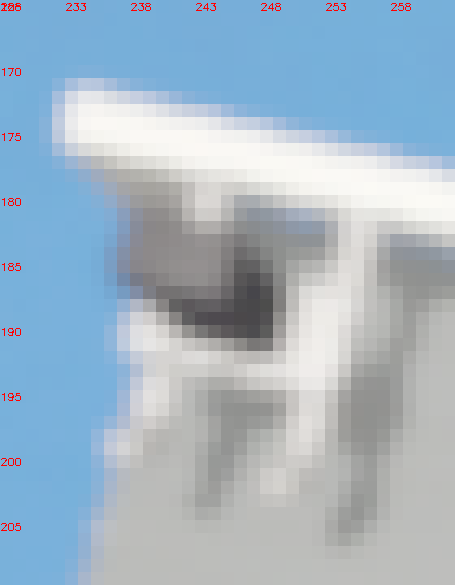

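View pics/hb.png

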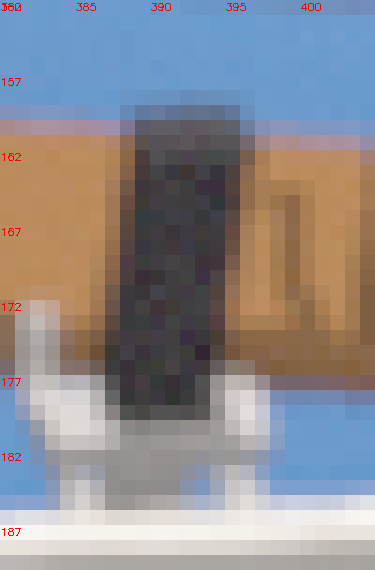

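Run:
```python
from fit import *
pr=np.load("pr.npy"); ps=np.load("ps.npy")
f1=T(pr,(0,45,125))
for nm,cm in (("t",t),("c",c)):
    for z in(203,133):
        print(nm,z,[(q,proj(cm,T(pr,(q[0],45+q[1],z)))[0].round(1).tolist()) for q in((-8,-12),(-8,12),(8,12),(8,-12))])
print("pxshift per mm +x,+y", [(proj(cm,f1+d)-proj(cm,f1)).round(2) for cm in(t,c) for d in(np.array([10,0,0]),np.array([0,10,0]))])
```

```text
tool axes cols [[0.4411, -0.0002, 0.8975], [-0.8975, 0.0001, 0.4411], [-0.0002, -1.0, -0.0001]]
t 203 [((-8, -12), [244.7, 189.4]), ((-8, 12), [235.8, 187.2]), ((8, 12), [237.5, 181.4]), ((8, -12), [246.4, 183.5])]
t 133 [((-8, -12), [249.6, 194.5]), ((-8, 12), [241.3, 192.5]), ((8, 12), [242.8, 187.0]), ((8, -12), [251.1, 189.0])]
c 203 [((-8, -12), [387.5, 157.6]), ((-8, 12), [395.3, 157.3]), ((8, 12), [396.5, 160.2]), ((8, -12), [388.7, 160.5])]
c 133 [((-8, -12), [385.1, 176.7]), ((-8, 12), [392.7, 176.4]), ((8, 12), [393.8, 179.3]), ((8, -12), [386.2, 179.6])]
pxshift per mm +x,+y [array([[ 0.09, -3.5 ]]), array([[-3.58,  0.02]]), array([[1.43, 1.77]]), array([[ 2.89, -0.57]])]
```

```bash
cat > plan.py <<'E'
from h import *
import sys, json
# tool yaw = world angle of jaw axis (tool x). tool z = horiz axis at yaw+90deg (x cross y(down)) 
def cur(verbose=True):
    s=env.state(); M=R.from_rotvec(s["orientation"]).as_matrix()
    yaw=np.degrees(np.arctan2(M[1,0],M[0,0]))
    if verbose: print("t%.2f"%s["time_s"],"tcp",s["tcp_pos"].round(1),"yaw %.2f"%yaw,"down",M[:,1].round(3),"F",s["force"].round(1),"open %.3f"%s["opening"],"q",s["joints"].round(2))
    return np.array(s["tcp_pos"]),yaw
def rows(tgt,yaw_t,n,start=None,dec=3):
    p,y=start if start is not None else cur()
    p=p.copy(); tgt=np.array(tgt,float); out=[];rl=[]
    for k in range(n):
        m=n-k; d=(tgt-p)/m; dy=(yaw_t-y)/m
        a=np.radians(y); X=np.array([np.cos(a),np.sin(a),0]); Y=np.array([0,0,-1.]); Z=np.cross(X,Y)
        v=np.array([d@X,d@Y,d@Z])/1000; v=v.round(dec)+0.0; r=round(-dy,1)+0.0
        out.append(v.tolist()); rl.append(r)
        p=p+1000*(v[0]*X+v[1]*Y+v[2]*Z); y-=r
    for i in range(0,n,8): print(json.dumps({"slide":out[i:i+8],"roll":rl[i:i+8]}))
    print("ends",p.round(1),round(y,2)); return p,y
E
python3 - <<'E'
from plan import *
s=cur(); s=rows([380,-330,300],-63.8+60,8,s); s=rows([575,195,300],76.1,16,s)
E
```

```text
t0.40 tcp [ 286.6 -583.3  222.4] yaw -63.83 down [-0.  0. -1.] F [ 0.8 -0.1  0.2] open 0.998 q [ 1.13  0.32 -0.07  1.45  0.02  1.37 -0.06]
{"slide": [[-0.023, -0.01, 0.024], [-0.02, -0.01, 0.027], [-0.016, -0.01, 0.03], [-0.012, -0.01, 0.032], [-0.008, -0.009, 0.033], [-0.004, -0.01, 0.033], [0.001, -0.009, 0.034], [0.005, -0.01, 0.033]], "roll": [-7.5, -7.5, -7.5, -7.5, -7.5, -7.5, -7.5, -7.5]}
ends [ 379.7 -330.3  300.4] -3.83
{"slide": [[0.01, 0.0, 0.034], [0.013, 0.0, 0.033], [0.016, 0.0, 0.031], [0.018, 0.0, 0.03], [0.021, 0.0, 0.028], [0.023, 0.0, 0.026], [0.025, 0.0, 0.024], [0.027, 0.0, 0.022]], "roll": [-5.0, -5.0, -5.0, -5.0, -5.0, -5.0, -5.0, -5.0]}
{"slide": [[0.029, 0.0, 0.019], [0.031, 0.0, 0.017], [0.032, 0.0, 0.014], [0.033, 0.0, 0.011], [0.034, 0.0, 0.008], [0.035, 0.0, 0.005], [0.035, 0.0, 0.002], [0.035, 0.0, -0.001]], "roll": [-5.0, -5.0, -5.0, -5.0, -5.0, -5.0, -5.0, -4.9]}
ends [574.5 194.8 300.4] 76.07
```

Emit:
jog_arm([
  [-0.023,-0.01,0.024],
  [-0.02,-0.01,0.027],
  [-0.016,-0.01,0.03],
  [-0.012,-0.01,0.032],
  [-0.008,-0.009,0.033],
  [-0.004,-0.01,0.033],
  [0.001,-0.009,0.034],
  [0.005,-0.01,0.033],
], roll=[-7.5,-7.5,-7.5,-7.5,-7.5,-7.5,-7.5,-7.5], hand=0.3)

```text
time_s: 1.2
tcp_pos: [380.0, -328.9, 301.0]
orientation: [-1.571, 0.048, -0.048]
force: [0.8, -0.1, 0.2]
opening: 0.701
```

Emit:
jog_arm([
  [0.01,0.0,0.034],
  [0.013,0.0,0.033],
  [0.016,0.0,0.031],
  [0.018,0.0,0.03],
  [0.021,0.0,0.028],
  [0.023,0.0,0.026],
  [0.025,0.0,0.024],
  [0.027,0.0,0.022],
], roll=[-5.0,-5.0,-5.0,-5.0,-5.0,-5.0,-5.0,-5.0])

```text
time_s: 2.0
tcp_pos: [477.0, -66.3, 300.8]
orientation: [-1.514, -0.497, 0.497]
force: [0.8, -0.2, 0.8]
opening: 0.698
```

Emit:
jog_arm([
  [0.029,0.0,0.019],
  [0.031,0.0,0.017],
  [0.032,0.0,0.014],
  [0.033,0.0,0.011],
  [0.034,0.0,0.008],
  [0.035,0.0,0.005],
  [0.035,0.0,0.002],
  [0.035,0.0,-0.001],
], roll=[-5.0,-5.0,-5.0,-5.0,-5.0,-5.0,-5.0,-4.9])

```text
time_s: 2.8
tcp_pos: [575.1, 195.8, 300.7]
orientation: [-1.314, -1.031, 1.03]
force: [0.4, 0.2, 0.9]
opening: 0.697
```

Run:
```python
from plan import *
s=cur(); s=rows([585,216.5,235],76.1,8,s)
```

```text
t2.80 tcp [575.1 195.8 300.7] yaw 76.24 down [ 0.001 -0.    -1.   ] F [0.4 0.2 0.9] open 0.697 q [ 0.31  0.31 -0.86  1.42  0.23  1.52  0.79]
{"slide": [[0.003, 0.008, -0.001], [0.003, 0.008, -0.001], [0.003, 0.008, 0.0], [0.003, 0.008, -0.001], [0.003, 0.008, 0.0], [0.002, 0.009, -0.001], [0.003, 0.008, 0.0], [0.002, 0.009, -0.001]], "roll": [0.0, 0.0, 0.0, 0.0, 0.0, 0.0, 0.1, 0.0]}
ends [585.2 216.  234.7] 76.14
```

Emit:
jog_arm([
  [0.003,0.008,-0.001],
  [0.003,0.008,-0.001],
  [0.003,0.008,0.0],
  [0.003,0.008,-0.001],
  [0.003,0.008,0.0],
  [0.002,0.009,-0.001],
  [0.003,0.008,0.0],
  [0.002,0.009,-0.001],
], roll=[0.0,0.0,0.0,0.0,0.0,0.0,0.1,0.0])

```text
time_s: 3.6
tcp_pos: [584.7, 215.1, 234.0]
orientation: [-1.315, -1.027, 1.027]
force: [0.1, 0.3, -0.2]
opening: 0.698
```

Run:
```python
from plan import *
cur(); c=cam("scene");t=cam("top")
save(c,"s1.png",(340,90,440,230),5); save(t,"t1.png",(200,130,310,230),6)
```

```text
t3.60 tcp [584.7 215.1 234. ] yaw 75.96 down [ 0. -0. -1.] F [ 0.1  0.3 -0.2] open 0.698 q [ 0.27  0.37 -0.85  1.48  0.28  1.41  0.73]
```

View pics/s1.png

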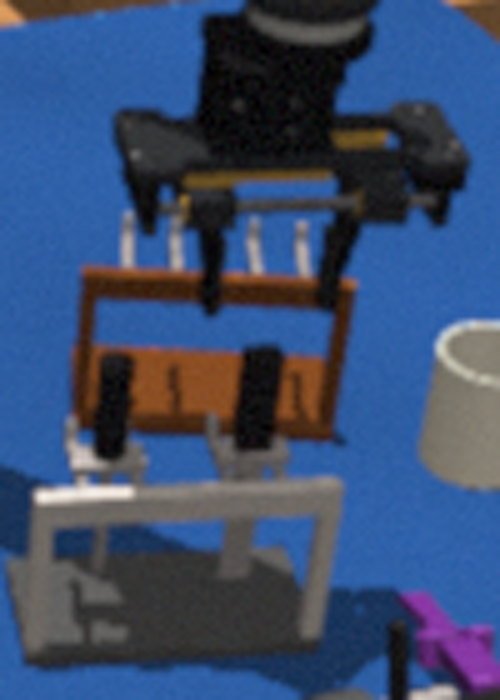

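View pics/t1.png

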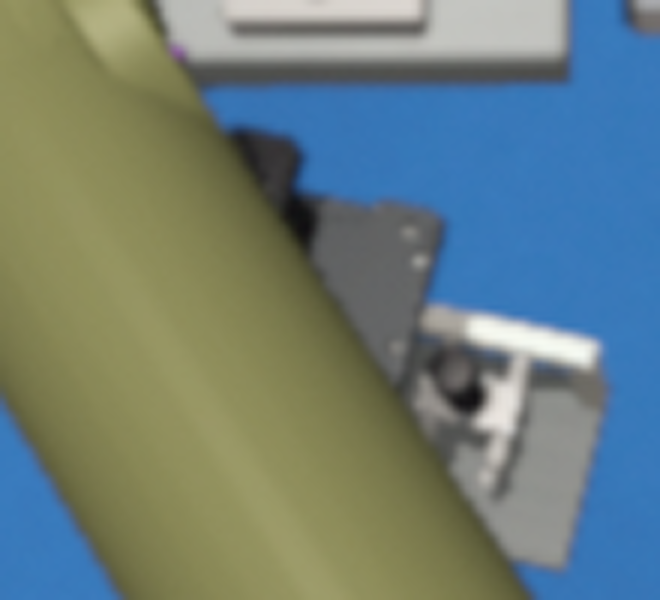

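Run:
```python
from plan import *
c=cam("scene");t=cam("top"); cur()
save(c,"s2.png"); save(t,"t2.png")
```

```text
t3.80 tcp [584.6 214.9 234.3] yaw 75.98 down [-0. -0. -1.] F [-0.3 -0.1  0.1] open 0.702 q [ 0.27  0.37 -0.85  1.48  0.28  1.41  0.73]
```

View pics/s2.png

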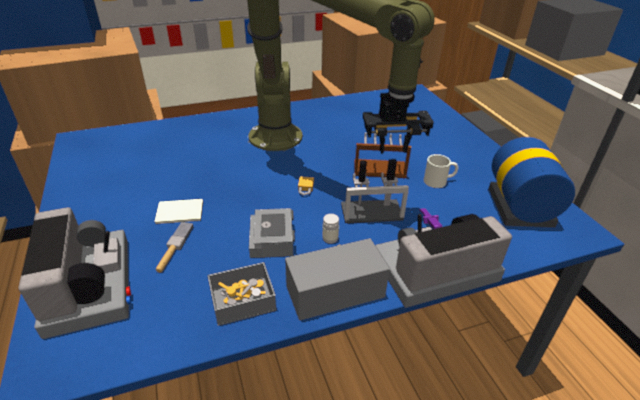

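View pics/t2.png

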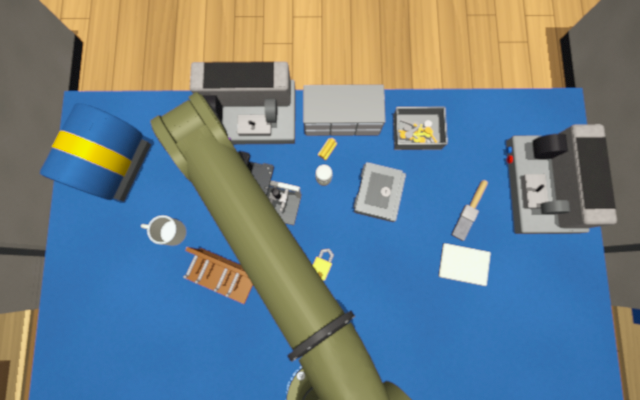

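Run:
```python
from plan import *
c=cam("scene"); p,y=cur()
a=np.radians(y); X=np.array([np.cos(a),np.sin(a),0]);Z=np.array([np.sin(a),-np.cos(a),0]); Z=np.cross(X,[0,0,-1])
for d in(-37,-30.5,0,30.5,37): print(d,proj(c,[p+X*d, p+X*d+[0,0,19]]).round(1).tolist())
im=np.clip(255*(c["color"]/255.)**0.5,0,255).astype(np.uint8)[:,:,::-1]
save(c,"s3.png",(370,120,420,190),8.5,im)
```

```text
t3.85 tcp [584.9 214.9 234.8] yaw 75.97 down [ 0.  0. -1.] F [-0.7 -0.1 -0.3] open 0.699 q [ 0.27  0.37 -0.85  1.48  0.28  1.42  0.73]
-37 [[380.9, 150.8], [381.6, 145.2]]
-30.5 [[383.1, 150.7], [383.8, 145.2]]
0 [[393.2, 150.4], [394.0, 144.8]]
30.5 [[403.3, 150.0], [404.2, 144.5]]
37 [[405.5, 150.0], [406.3, 144.4]]
```

View pics/s3.png

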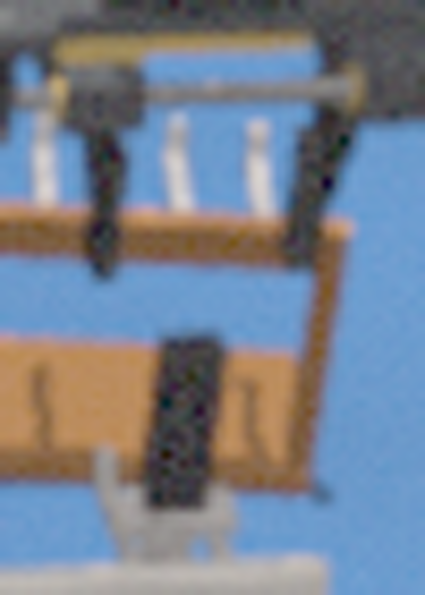

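Run:
```python
from plan import *
s=cur(); s=rows([584,216,141],76.1,8,s)
```

```text
t3.85 tcp [584.9 214.9 234.8] yaw 75.97 down [ 0.  0. -1.] F [-0.7 -0.1 -0.3] open 0.699 q [ 0.27  0.37 -0.85  1.48  0.28  1.42  0.73]
{"slide": [[0.0, 0.012, 0.0], [0.0, 0.012, 0.0], [0.0, 0.012, 0.0], [0.0, 0.012, 0.0], [0.0, 0.011, 0.0], [0.0, 0.012, 0.0], [0.0, 0.011, 0.001], [0.001, 0.012, 0.0]], "roll": [0.0, 0.0, 0.0, 0.0, 0.0, 0.0, -0.1, 0.0]}
ends [584.1 216.1 140.8] 76.07
```

Emit:
jog_arm([
  [0.0,0.012,0.0],
  [0.0,0.012,0.0],
  [0.0,0.012,0.0],
  [0.0,0.012,0.0],
  [0.0,0.011,0.0],
  [0.0,0.012,0.0],
  [0.0,0.011,0.001],
  [0.001,0.012,0.0],
], roll=[0.0,0.0,0.0,0.0,0.0,0.0,-0.1,0.0])

```text
time_s: 4.65
tcp_pos: [583.9, 216.1, 139.6]
orientation: [-1.315, -1.028, 1.028]
force: [0.1, 0.4, 0.7]
opening: 0.706
```

Run:
```python
from plan import *
c=cam("scene");cur()
im=np.clip(255*(c["color"]/255.)**0.5,0,255).astype(np.uint8)[:,:,::-1]
save(c,"s4.png",(340,110,440,220),5.4,im)
```

```text
t4.70 tcp [582.8 215.8 137.4] yaw 76.09 down [-0.003 -0.001 -1.   ] F [-0.6  0.2 -2.2] open 0.699 q [ 0.25  0.44 -0.82  1.61  0.33  1.25  0.69]
```

View pics/s4.png

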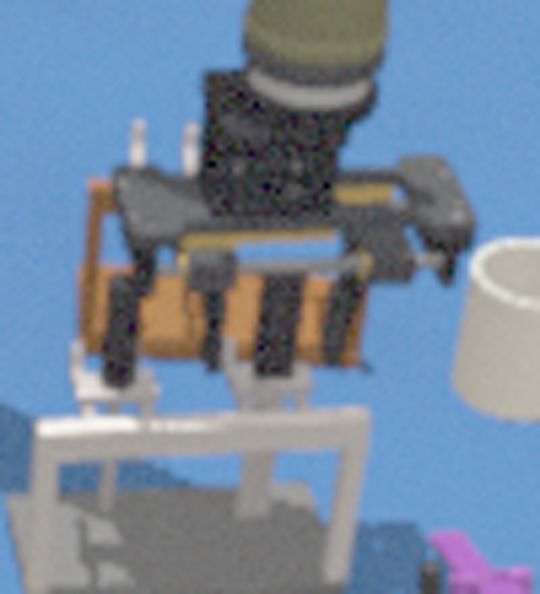

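Emit:
jog_arm([
  [0,-0.001,0],
  [0,-0.001,0],
  [0,0,0],
  [0,0,0],
  [0,0,0],
  [0,0,0],
  [0,0,0],
  [0,0,0],
], roll=[0,0,0,0,0,0,0,0], hand=1, newtons=30)

```text
time_s: 5.5
tcp_pos: [584.2, 216.3, 142.8]
orientation: [-1.315, -1.029, 1.028]
force: [0.3, 0.3, 2.5]
opening: 0.272
```

Run:
```python
from plan import *
for i in range(4): cur()
```

```text
t5.50 tcp [584.2 216.3 142.8] yaw 76.08 down [ 0.001  0.    -1.   ] F [0.3 0.3 2.5] open 0.272 q [ 0.25  0.43 -0.82  1.6   0.33  1.25  0.69]
t5.50 tcp [584.2 216.3 142.8] yaw 76.08 down [ 0.001  0.    -1.   ] F [0.3 0.3 2.5] open 0.272 q [ 0.25  0.43 -0.82  1.6   0.33  1.25  0.69]
t5.50 tcp [584.2 216.3 142.8] yaw 76.08 down [ 0.001  0.    -1.   ] F [0.3 0.3 2.5] open 0.272 q [ 0.25  0.43 -0.82  1.6   0.33  1.25  0.69]
t5.50 tcp [584.2 216.3 142.8] yaw 76.08 down [ 0.001  0.    -1.   ] F [0.3 0.3 2.5] open 0.272 q [ 0.25  0.43 -0.82  1.6   0.33  1.25  0.69]
```

Emit:
jog_arm([
  [0,-0.005,0],
  [0,-0.012,0],
  [0,-0.017,0],
  [0,-0.018,0],
  [0,-0.018,0],
  [0,-0.018,0],
  [0,-0.018,0],
  [0,-0.018,0],
], roll=[0,0,0,0,0,0,0,0], newtons=40)

```text
time_s: 6.3
tcp_pos: [584.0, 216.3, 269.0]
orientation: [-1.315, -1.03, 1.027]
force: [1.3, 0.7, -0.5]
opening: 0.272
```

Run:
```python
from plan import *
c=cam("scene");cur()
save(c,"s5.png",(340,60,440,220),3.7)
```

```text
t6.35 tcp [585.3 217.1 272.3] yaw 76.07 down [ 0.006  0.002 -1.   ] F [1.3 0.5 1.4] open 0.274 q [ 0.26  0.35 -0.86  1.43  0.27  1.48  0.74]
```

View pics/s5.png

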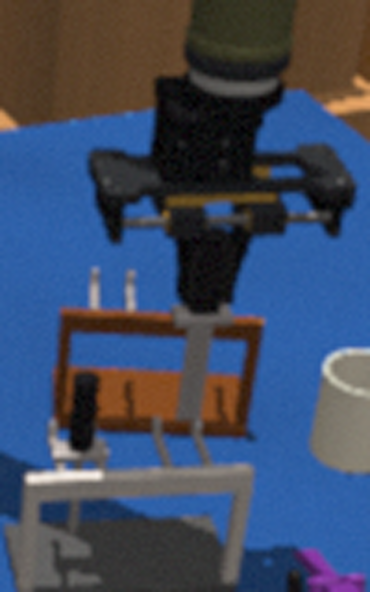

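Run:
```python
from fit import *
for n,uv in (("brushTip",(486,181)),("brushHead",(455,237)),("brushneckL",(460,213)),("headR",(468,240)),("paperTL",(441,244)),("paperTR",(490,250)),("paperBL",(440,276)),("boxL",(393,148)),("boxR",(447,148)),("padlock",(320,265)),("can",(324,175)),("greybox",(303,136)),("greybox",(385,136)),("cyl",(327,148))): print(n,back(t,uv,5).round(0)[:2])
```

```text
tool axes cols [[0.2407, 0.0061, -0.9706], [0.9706, 0.0019, 0.2407], [0.0033, -1.0, -0.0054]]
brushTip [ 635. -507.]
brushHead [ 461. -399.]
brushneckL [ 534. -419.]
headR [ 451. -438.]
paperTL [ 440. -355.]
paperTR [ 421. -502.]
paperBL [ 344. -346.]
boxL [ 744. -221.]
boxR [ 743. -392.]
padlock [379.  13.]
can [657.  -1.]
greybox [786.  65.]
greybox [ 784. -197.]
cyl [745. -12.]
```

Run:
```python
from plan import *
s=cur(); s=rows([570,-270,272],-14.0,16,s); s=rows([570,-270,130],-14,8,s)
```

```text
t6.35 tcp [585.3 217.1 272.3] yaw 76.07 down [ 0.006  0.002 -1.   ] F [1.3 0.5 1.4] open 0.274 q [ 0.26  0.35 -0.86  1.43  0.27  1.48  0.74]
{"slide": [[-0.03, 0.0, -0.006], [-0.029, 0.0, -0.009], [-0.028, 0.0, -0.012], [-0.027, 0.0, -0.015], [-0.025, 0.0, -0.017], [-0.023, 0.0, -0.02], [-0.021, 0.0, -0.022], [-0.019, 0.0, -0.024]], "roll": [5.6, 5.6, 5.6, 5.6, 5.6, 5.6, 5.6, 5.7]}
{"slide": [[-0.017, 0.0, -0.026], [-0.014, 0.0, -0.027], [-0.011, 0.0, -0.028], [-0.008, 0.0, -0.029], [-0.006, 0.0, -0.03], [-0.002, 0.0, -0.03], [0.0, 0.0, -0.031], [0.004, 0.0, -0.03]], "roll": [5.6, 5.7, 5.6, 5.7, 5.6, 5.7, 5.6, 5.7]}
ends [ 570.5 -270.2  272.3] -14.03
{"slide": [[0.0, 0.018, 0.0], [0.0, 0.018, 0.0], [0.0, 0.018, 0.0], [0.0, 0.018, 0.0], [0.0, 0.018, 0.0], [0.0, 0.017, 0.0], [0.0, 0.018, 0.0], [0.0, 0.017, 0.0]], "roll": [0.0, 0.0, 0.0, 0.0, 0.0, 0.0, 0.0, 0.0]}
ends [ 570.5 -270.2  130.3] -14.03
```

Emit:
jog_arm([
  [-0.03,0.0,-0.006],
  [-0.029,0.0,-0.009],
  [-0.028,0.0,-0.012],
  [-0.027,0.0,-0.015],
  [-0.025,0.0,-0.017],
  [-0.023,0.0,-0.02],
  [-0.021,0.0,-0.022],
  [-0.019,0.0,-0.024],
], roll=[5.6,5.6,5.6,5.6,5.6,5.6,5.6,5.7])

```text
time_s: 7.15
tcp_pos: [576.3, -28.8, 267.4]
orientation: [-1.53, -0.424, 0.423]
force: [0.7, 0.1, -1.1]
opening: 0.274
```

Emit:
jog_arm([
  [-0.017,0.0,-0.026],
  [-0.014,0.0,-0.027],
  [-0.011,0.0,-0.028],
  [-0.008,0.0,-0.029],
  [-0.006,0.0,-0.03],
  [-0.002,0.0,-0.03],
  [0.0,0.0,-0.031],
  [0.004,0.0,-0.03],
], roll=[5.6,5.7,5.6,5.7,5.6,5.7,5.6,5.7])

```text
time_s: 7.95
tcp_pos: [569.0, -272.4, 267.4]
orientation: [-1.562, 0.195, -0.196]
force: [0.2, -1.3, -1.0]
opening: 0.275
```

Emit:
jog_arm([
  [0.0,0.018,0.0],
  [0.0,0.018,0.0],
  [0.0,0.018,0.0],
  [0.0,0.018,0.0],
  [0.0,0.018,0.0],
  [0.0,0.017,0.0],
  [0.0,0.018,0.0],
  [0.0,0.012,0.0],
], roll=[0.0,0.0,0.0,0.0,0.0,0.0,0.0,0.0])

```text
time_s: 8.75
tcp_pos: [568.8, -270.9, 128.7]
orientation: [-1.562, 0.193, -0.191]
force: [-0.1, -0.3, -1.9]
opening: 0.274
```

Run:
```python
from plan import *
p,y=cur(); c=cam("scene");t=cam("top")
save(c,"s6.png",(150,90,320,270),3.3); save(t,"t6.png",(330,130,500,280),4)
```

```text
t8.75 tcp [ 568.8 -270.9  128.7] yaw -14.01 down [-0.001  0.001 -1.   ] F [-0.1 -0.3 -1.9] open 0.274 q [ 0.74  0.37 -0.41  1.61  0.16  1.2   0.04]
```

View pics/s6.png

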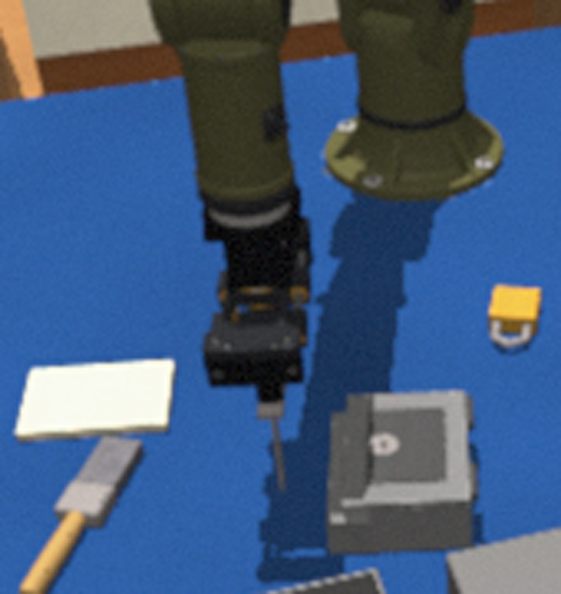

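View pics/t6.png

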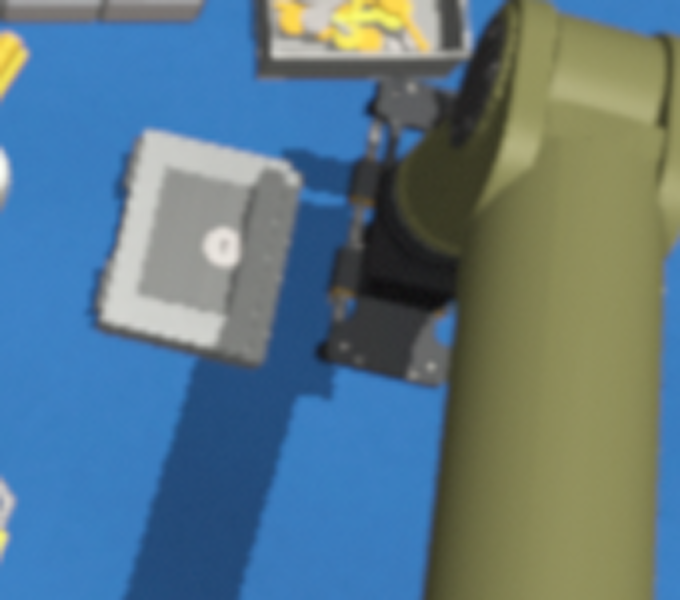

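Emit:
jog_arm([
  [0.0,0.005,0.0],
  [0.0,0.005,0.0],
  [0.0,0.004,0.0],
  [0.0,0.003,0.0],
  [0.0,0.001,0.0],
  [0.0,0.0,0.0],
  [0.0,0.0,0.0],
  [0.0,0.0,0.0],
], roll=[0.0,0.0,0.0,0.0,0.0,0.0,0.0,0.0], newtons=6)

```text
time_s: 9.65
tcp_pos: [569.3, -271.4, 112.5]
orientation: [-1.563, 0.192, -0.193]
force: [-1.9, 1.3, 6.0]
opening: 0.276
```

Run:
```python
from plan import *
p,y=cur(); c=cam("scene"); cur()
save(c,"s7.png",(200,150,320,270),5)
```

```text
t9.65 tcp [ 569.3 -271.4  112.5] yaw -14.03 down [ 0.001 -0.001 -1.   ] F [-1.9  1.3  6. ] open 0.276 q [ 0.73  0.38 -0.41  1.62  0.16  1.17  0.04]
t9.70 tcp [ 569.3 -271.4  112.5] yaw -14.03 down [ 0.001 -0.001 -1.   ] F [-1.3  0.5  6.5] open 0.275 q [ 0.73  0.38 -0.41  1.62  0.16  1.17  0.04]
```

View pics/s7.png

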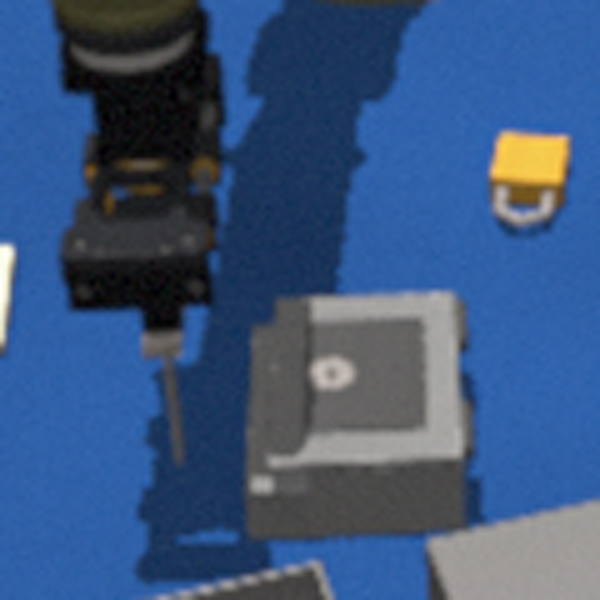

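Emit:
jog_arm([
  [0.0,0.001,-0.007],
  [0.0,0.001,-0.007],
  [0.0,0.001,-0.007],
  [0.0,0.001,-0.007],
  [0.0,0.002,-0.007],
  [0.0,0.002,-0.006],
  [0.0,0.002,-0.006],
  [0.0,0.002,-0.006],
], roll=[0.0,0.0,0.0,0.0,0.0,0.0,0.0,0.0], newtons=5)

```text
time_s: 10.5
tcp_pos: [556.3, -322.9, 99.0]
orientation: [-1.562, 0.192, -0.192]
force: [0.1, 0.8, 0.7]
opening: 0.271
```

Run:
```python
from plan import *
p,y=cur(); c=cam("scene"); cur()
save(c,"s8.png",(200,150,320,270),5)
```

```text
t10.50 tcp [ 556.3 -322.9   99. ] yaw -14.02 down [ 0.  0. -1.] F [0.1 0.8 0.7] open 0.271 q [ 0.79  0.42 -0.39  1.6   0.17  1.15  0.12]
t10.55 tcp [ 555.6 -324.2   98.5] yaw -14.10 down [-0. -0. -1.] F [ 1.7 -0.7 -0.4] open 0.272 q [ 0.79  0.42 -0.39  1.6   0.17  1.15  0.12]
```

View pics/s8.png

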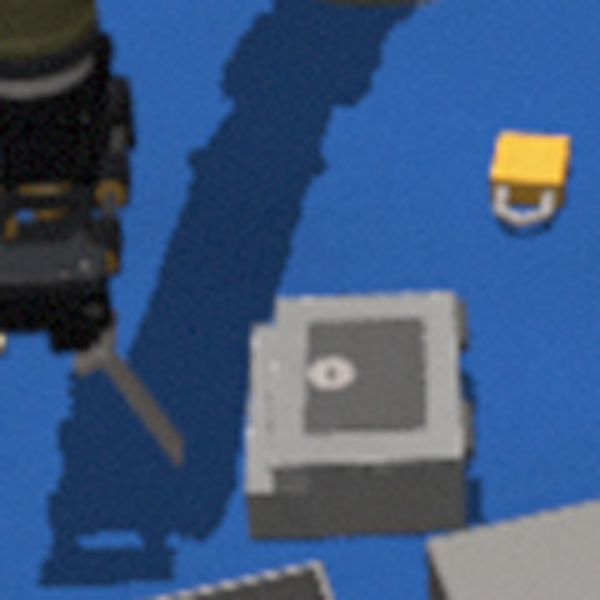

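Emit:
jog_arm([
  [0.0,0.005,-0.009],
  [0.0,0.005,-0.009],
  [0.0,0.006,-0.008],
  [0.0,0.007,-0.008],
  [0.0,0.007,-0.007],
  [0.0,0.008,-0.007],
  [0.0,0.008,-0.006],
  [0.0,0.009,-0.005],
], roll=[0.0,0.0,0.0,0.0,0.0,0.0,0.0,0.0])

```text
time_s: 11.35
tcp_pos: [541.7, -380.6, 43.7]
orientation: [-1.562, 0.192, -0.192]
force: [-0.9, -1.4, 0.2]
opening: 0.275
```

Run:
```python
from plan import *
p,y=cur(); c=cam("scene"); cur()
save(c,"s9.png",(200,150,320,270),5)
```

```text
t11.35 tcp [ 541.7 -380.6   43.7] yaw -14.04 down [-0. -0. -1.] F [-0.9 -1.4  0.2] open 0.275 q [ 0.84  0.51 -0.35  1.6   0.19  1.07  0.19]
t11.40 tcp [ 540.4 -381.    41.9] yaw -14.10 down [-0.002  0.001 -1.   ] F [ 0.2 -1.5 -1.8] open 0.269 q [ 0.84  0.51 -0.35  1.6   0.19  1.07  0.19]
```

View pics/s9.png

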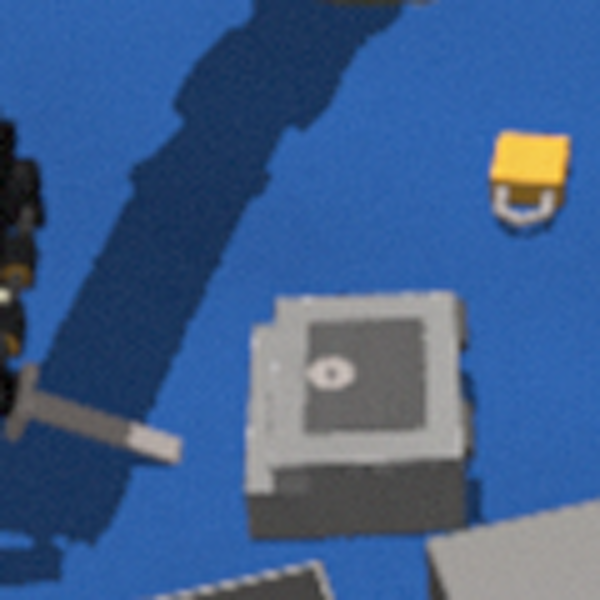

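Emit:
jog_arm([
  [0,0,0],
  [0,0,0],
  [0,0,0],
  [0,-0.006,0],
  [0,-0.01,0],
  [0,-0.01,0],
  [0,-0.01,0],
  [0,-0.005,0],
], roll=[0.0,0.0,0.0,0.0,0.0,0.0,0.0,0.0], newtons=60)

```text
time_s: 12.2
tcp_pos: [542.8, -380.4, 87.7]
orientation: [-1.564, 0.19, -0.194]
force: [0.6, 0.2, -1.0]
opening: 0.269
```

Emit:
jog_arm([
  [0,0,0.01],
  [0,0,0.01],
  [0,0,0.01],
  [0,0,0.01],
  [0,0,0.005],
  [0,0,0],
  [0,0,0],
  [0,0,0],
], roll=[0.0,0.0,0.0,0.0,0.0,0.0,0.0,0.0])

```text
time_s: 13.0
tcp_pos: [552.6, -337.1, 85.5]
orientation: [-1.563, 0.193, -0.193]
force: [-0.7, 0.1, -0.2]
opening: 0.27
```

Run:
```python
from plan import *
p,y=cur(); c=cam("scene"); cur()
import pickle; pickle.dump(c,open("c10.pkl","wb"))
save(c,"s10.png",(200,170,310,260),7)
ps=np.load("ps.npy")
```

```text
t13.00 tcp [ 552.6 -337.1   85.5] yaw -14.08 down [-0.    -0.001 -1.   ] F [-0.7  0.1 -0.2] open 0.270 q [ 0.8   0.44 -0.38  1.6   0.17  1.13  0.14]
t13.05 tcp [ 552.5 -337.1   85.5] yaw -14.09 down [-0.    -0.001 -1.   ] F [-0.5  0.5 -0. ] open 0.264 q [ 0.8   0.44 -0.38  1.6   0.17  1.13  0.14]
```

View pics/s10.png

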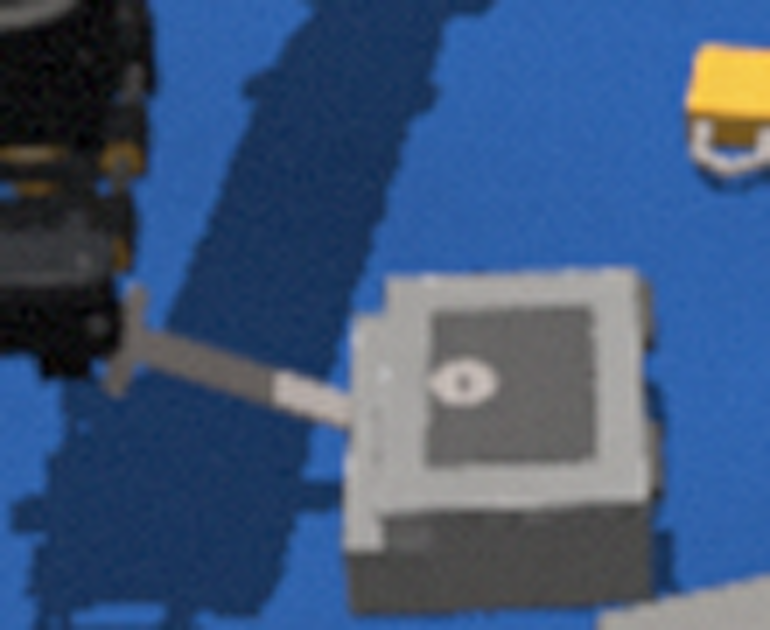

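```bash
cat > tool.py <<'E'
from plan import *
ps=np.load("ps.npy")
def S(q):  # safe->world
    x,y,a=ps[:3]; return np.array([x+q[0]*np.cos(a)-q[1]*np.sin(a),y+q[0]*np.sin(a)+q[1]*np.cos(a),q[2]])
def Sinv(w):
    x,y,a=ps[:3]; d=np.array(w[:2])-[x,y]; return np.array([d@[np.cos(a),np.sin(a)],d@[-np.sin(a),np.cos(a)],w[2]])
def tp(p,yaw,th,tz,tx,ty,g=36.):
    """world pos of tool point (tx,ty,tz); grasp at tool z=g; tilt th deg, tip toward tool +z"""
    a=np.radians(yaw); X=np.array([np.cos(a),np.sin(a),0]); F=np.array([-np.sin(a),np.cos(a),0]); U=np.array([0,0,1.]); th=np.radians(th)
    ez=U*np.cos(th)-F*np.sin(th); ex=F*np.cos(th)+U*np.sin(th)
    return np.array(p)+[0,0,19]+ez*(tz-g)+ex*tx+X*ty
E
python3 - <<'E'
from tool import *
import pickle
c=pickle.load(open("c10.pkl","rb")); p=np.array([552.6,-337.1,85.5])
for th in(58,62,66):
    print(th,Sinv(tp(p,-14,th,-95,0,0)).round(1))
    for q in((-95,1.5,10),(-95,1.5,-10),(-95,-1.5,10),(0,1.5,10),(0,-11,-23),(0,11,-23),(0,-11,23),(0,11,23),(8,11,23),(8,-11,23)):
        u=proj(c,tp(p,-14,th,*q))[0]; print(q,(u.round(1)).tolist(),((u+.5-[200,170])*7-.5).round(0).tolist())
E
```

```text
58 [-68.3   1.4  35.1]
(-95, 1.5, 10) [250.4, 232.7] [356.0, 442.0]
(-95, 1.5, -10) [250.6, 228.3] [357.0, 411.0]
(-95, -1.5, 10) [249.9, 233.4] [352.0, 447.0]
(0, 1.5, 10) [220.8, 221.0] [149.0, 360.0]
(0, -11, -23) [219.8, 216.6] [142.0, 329.0]
(0, 11, -23) [223.1, 211.5] [165.0, 294.0]
(0, -11, 23) [218.5, 226.9] [133.0, 401.0]
(0, 11, 23) [221.9, 221.7] [156.0, 365.0]
(8, 11, 23) [219.3, 220.7] [138.0, 358.0]
(8, -11, 23) [215.9, 225.9] [114.0, 394.0]
62 [-63.7   1.4  43. ]
(-95, 1.5, 10) [251.7, 230.7] [365.0, 428.0]
(-95, 1.5, -10) [251.9, 226.2] [366.0, 396.0]
(-95, -1.5, 10) [251.3, 231.3] [362.0, 432.0]
(0, 1.5, 10) [221.1, 220.4] [151.0, 356.0]
(0, -11, -23) [220.4, 216.1] [146.0, 326.0]
(0, 11, -23) [223.2, 210.8] [166.0, 289.0]
(0, -11, 23) [219.1, 226.4] [137.0, 398.0]
(0, 11, 23) [222.0, 221.0] [157.0, 360.0]
(8, 11, 23) [219.3, 220.1] [138.0, 354.0]
(8, -11, 23) [216.5, 225.5] [118.0, 392.0]
66 [-59.7   1.4  51.2]
(-95, 1.5, 10) [252.8, 228.5] [373.0, 412.0]
(-95, 1.5, -10) [253.0, 224.0] [374.0, 381.0]
(-95, -1.5, 10) [252.5, 229.2] [370.0, 417.0]
(0, 1.5, 10) [221.4, 219.8] [153.0, 351.0]
(0, -11, -23) [221.0, 215.6] [150.0, 322.0]
(0, 11, -23) [223.3, 210.1] [166.0, 284.0]
(0, -11, 23) [219.7, 225.8] [141.0, 394.0]
(0, 11, 23) [222.0, 220.3] [157.0, 355.0]
(8, 11, 23) [219.3, 219.6] [138.0, 350.0]
(8, -11, 23) [216.9, 225.1] [122.0, 389.0]
```

Emit:
jog_arm([
  [0,0.001,0.0],
  [0,0.001,0.003],
  [0,0,0.004],
  [0,0,0.004],
  [0,0,0.004],
  [0,0,0.004],
  [0,0,0.003],
  [0,0,0.0],
], roll=[0.0,0.0,0.0,0.0,0.0,0.0,0.0,0.0])

```text
time_s: 13.85
tcp_pos: [558.6, -314.1, 83.6]
orientation: [-1.562, 0.191, -0.191]
force: [0.9, -0.1, -1.4]
opening: 0.268
```

Run:
```python
from plan import *
p,y=cur(); c=cam("scene"); cur()
save(c,"s11.png",(200,170,310,260),7)
```

```text
t13.85 tcp [ 558.6 -314.1   83.6] yaw -13.97 down [ 0.  0. -1.] F [ 0.9 -0.1 -1.4] open 0.268 q [ 0.78  0.43 -0.39  1.62  0.17  1.13  0.1 ]
t13.90 tcp [ 558.4 -314.6   83.6] yaw -13.99 down [ 0. -0. -1.] F [ 1.  -1.5 -0.8] open 0.271 q [ 0.78  0.43 -0.39  1.62  0.17  1.13  0.1 ]
```

View pics/s11.png

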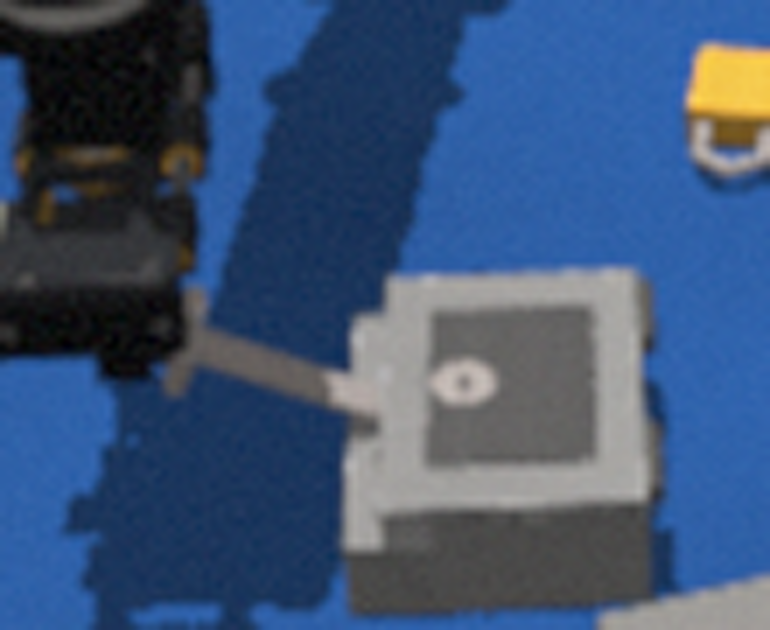

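Emit:
jog_arm([
  [0,0,0.003],
  [0,-0.002,0.0],
  [0,-0.004,0.0],
  [0,-0.006,0.001],
  [0,-0.006,0.001],
  [0,-0.006,0.001],
  [0,-0.006,0.002],
  [0,-0.006,0.002],
], roll=[0.0,0.0,0.0,0.0,0.0,0.0,0.0,0.0])

```text
time_s: 14.7
tcp_pos: [559.9, -306.7, 120.2]
orientation: [-1.565, 0.194, -0.192]
force: [-1.4, -4.1, -4.5]
opening: 0.262
```

Run:
```python
from plan import *
p,y=cur(); c=cam("scene"); cur()
save(c,"s12.png",(200,160,310,260),6)
```

```text
t14.70 tcp [ 559.9 -306.7  120.2] yaw -14.08 down [-0.001 -0.002 -1.   ] F [-1.4 -4.1 -4.5] open 0.262 q [ 0.77  0.39 -0.4   1.6   0.16  1.19  0.1 ]
t14.75 tcp [ 560.4 -306.5  121.4] yaw -14.04 down [ 0.    -0.003 -1.   ] F [-3.7 -4.  -3.6] open 0.267 q [ 0.77  0.39 -0.4   1.59  0.16  1.19  0.1 ]
```

View pics/s12.png

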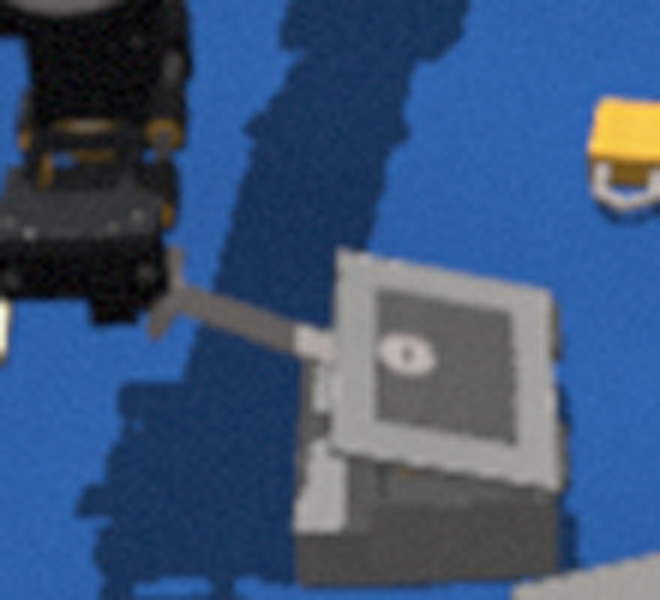

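Emit:
jog_arm([
  [0,-0.007,0.002],
  [0,-0.007,0.003],
  [0,-0.007,0.003],
  [0,-0.006,0.004],
  [0,-0.006,0.004],
  [0,-0.006,0.005],
  [0,-0.005,0.005],
  [0,-0.005,0.005],
], roll=[0.0,0.0,0.0,0.0,0.0,0.0,0.0,0.0])

```text
time_s: 15.55
tcp_pos: [567.9, -275.6, 169.4]
orientation: [-1.564, 0.192, -0.193]
force: [-2.7, -3.9, -4.1]
opening: 0.273
```

Run:
```python
from plan import *
p,y=cur(); c=cam("scene"); cur()
save(c,"s13.png",(200,140,310,260),5)
```

```text
t15.55 tcp [ 567.9 -275.6  169.4] yaw -14.05 down [-0.    -0.001 -1.   ] F [-2.7 -3.9 -4.1] open 0.273 q [ 0.74  0.34 -0.42  1.56  0.14  1.27  0.06]
t15.60 tcp [ 568.8 -274.2  170.3] yaw -13.96 down [ 0.001 -0.001 -1.   ] F [-2.8 -3.1 -2.7] open 0.269 q [ 0.74  0.34 -0.42  1.56  0.14  1.27  0.06]
```

View pics/s13.png

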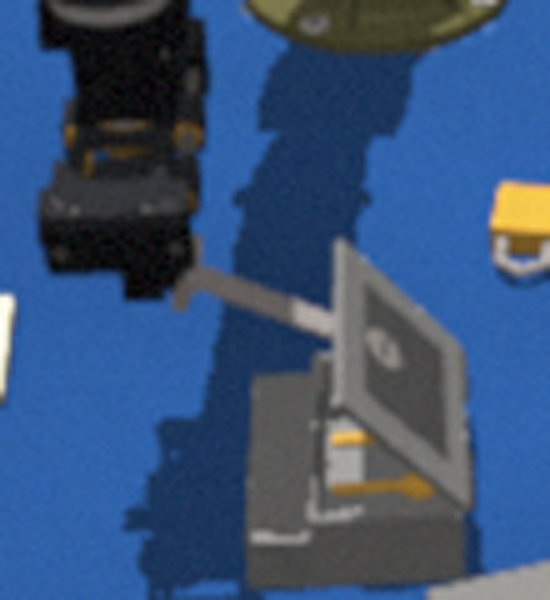

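Emit:
jog_arm([
  [0,-0.005,0.006],
  [0,-0.004,0.006],
  [0,-0.004,0.006],
  [0,-0.003,0.007],
  [0,-0.003,0.007],
  [0,-0.002,0.007],
  [0,-0.002,0.007],
  [0,-0.001,0.007],
], roll=[0.0,0.0,0.0,0.0,0.0,0.0,0.0,0.0])

```text
time_s: 16.4
tcp_pos: [581.1, -223.2, 192.6]
orientation: [-1.562, 0.192, -0.192]
force: [-1.8, -4.2, -4.4]
opening: 0.271
```

Run:
```python
from plan import *
p,y=cur(); c=cam("scene"); cur()
save(c,"s14.png",(200,120,310,260),4.2)
```

```text
t16.40 tcp [ 581.1 -223.2  192.6] yaw -14.02 down [-0. -0. -1.] F [-1.8 -4.2 -4.4] open 0.271 q [ 0.69  0.31 -0.45  1.55  0.14  1.31 -0.02]
t16.45 tcp [ 581.8 -221.4  192.9] yaw -13.92 down [ 0.001  0.001 -1.   ] F [-0.8 -2.9 -3.4] open 0.265 q [ 0.69  0.31 -0.45  1.55  0.14  1.31 -0.02]
```

View pics/s14.png

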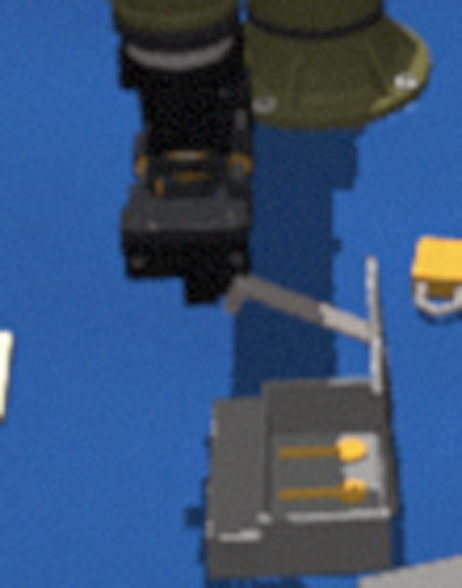

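Emit:
jog_arm([
  [0,0,0.006],
  [0,0,0.006],
  [0,0,0.006],
  [0,0,0.006],
  [0,0,0.005],
  [0,0,0.004],
  [0,0,0.002],
  [0,0,0],
], roll=[0.0,0.0,0.0,0.0,0.0,0.0,0.0,0.0])

```text
time_s: 17.25
tcp_pos: [589.8, -189.0, 192.8]
orientation: [-1.562, 0.191, -0.192]
force: [-0.2, -2.7, -1.7]
opening: 0.269
```

Run:
```python
from plan import *
p,y=cur(); c=cam("scene"); cur()
save(c,"s15.png",(200,120,310,260),4.2)
```

```text
t17.25 tcp [ 589.8 -189.   192.8] yaw -13.99 down [ 0.001  0.001 -1.   ] F [-0.2 -2.7 -1.7] open 0.269 q [ 0.65  0.31 -0.46  1.56  0.14  1.31 -0.08]
t17.30 tcp [ 589.8 -189.   192.8] yaw -14.00 down [ 0.001  0.001 -1.   ] F [-1.1 -1.8 -2.4] open 0.273 q [ 0.65  0.31 -0.46  1.56  0.14  1.31 -0.08]
```

View pics/s15.png

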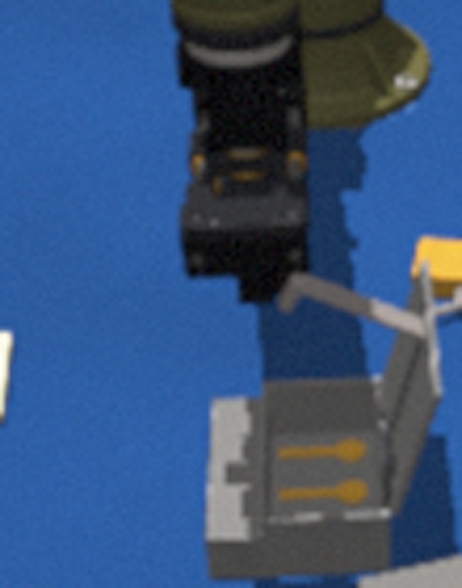

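Emit:
jog_arm([
  [0,0,-0.01],
  [0,0,-0.02],
  [0,0,-0.023],
  [0,0,-0.023],
  [0,0,-0.023],
  [0,0,-0.023],
  [0,0,-0.023],
  [0,0,-0.021],
], roll=[0.0,0.0,0.0,0.0,0.0,0.0,0.0,0.0])

```text
time_s: 18.1
tcp_pos: [549.6, -351.3, 192.9]
orientation: [-1.56, 0.191, -0.193]
force: [0.2, -0.1, -0.4]
opening: 0.266
```

Emit:
jog_arm([
  [0,0.01,0],
  [0,0.018,0],
  [0,0.022,0],
  [0,0.022,0],
  [0,0.022,0],
  [0,0.022,0],
  [0,0.015,0],
  [0,0.005,0],
], roll=[0.0,0.0,0.0,0.0,0.0,0.0,0.0,0.0])

```text
time_s: 18.9
tcp_pos: [548.6, -348.9, 54.3]
orientation: [-1.56, 0.193, -0.189]
force: [0.4, 0.2, -2.2]
opening: 0.27
```

Run:
```python
from tool import *
p,y=cur(); c=cam("scene"); p,y=cur(); print(Sinv(p))
save(c,"s16.png",(190,130,320,260),6)
import pickle; pickle.dump((c,p,y),open("c16.pkl","wb"))
```

```text
t18.90 tcp [ 548.6 -348.9   54.3] yaw -13.97 down [-0.002  0.003 -1.   ] F [ 0.4  0.2 -2.2] open 0.270 q [ 0.81  0.48 -0.36  1.62  0.18  1.09  0.15]
t18.95 tcp [ 548.8 -349.3   54.7] yaw -13.99 down [-0.002  0.002 -1.   ] F [-0.7  0.2 -1.3] open 0.271 q [ 0.81  0.48 -0.36  1.62  0.18  1.09  0.15]
[-192.19755119    2.10230791   54.65335038]
```

View pics/s16.png

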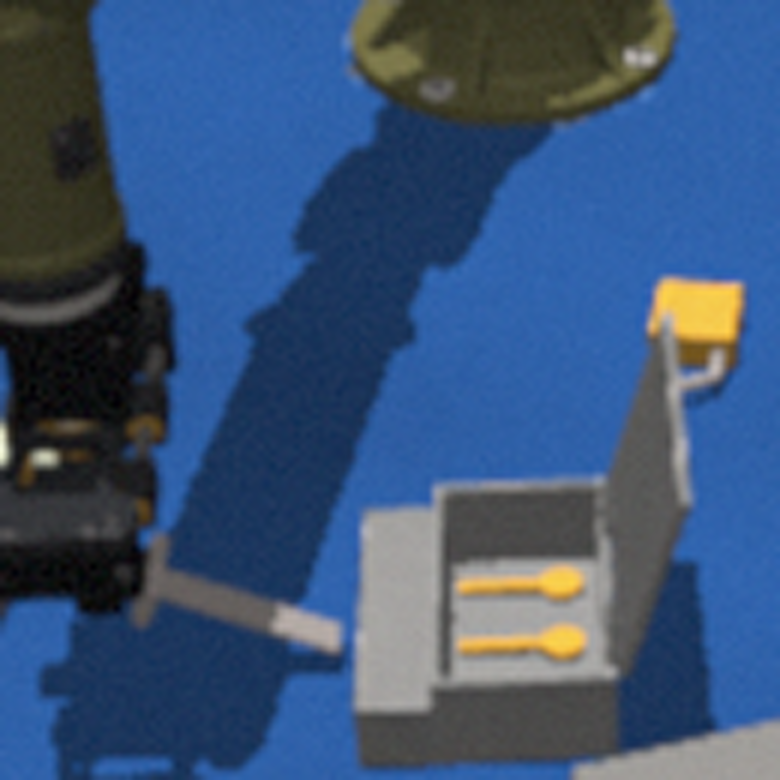

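```bash
cat > fitool.py <<'E'
from tool import *
from scipy.optimize import least_squares
def fitool(c,p,y,obs,x0=(60,30),n=2):
    def f(v):
        r=[]
        for q,uv in obs: r+=list(proj(c,tp(p,y,v[0],*q,g=v[1])+([v[2],0,0] if n>2 else 0))[0]-uv)
        return r
    o=least_squares(f,list(x0)+[0]*(n-2),loss="soft_l1"); print("theta,g",o.x.round(1),o.fun.reshape(-1,2).round(1).tolist()); return o.x
E
python3 - <<'E'
from fitool import *
import pickle
c,p,y=pickle.load(open("c16.pkl","rb"))
U=lambda x,y_:np.array([(x+.5)/6-.5+190,(y_+.5)/6-.5+130])
obs=[((-95,1.5,-10),U(343,623)),((-95,-1.5,10),U(338,655)),((0,-11,23),U(152,626)),((8,-11,23),U(133,622)),((8,11,-23),U(152,536)),((0,11,-23),U(170,543))]
v=fitool(c,p,y,obs)
print(Sinv(tp(p,y,v[0],-95,0,0,g=v[1])))
E
```

```text
theta,g [61.5 31. ] [[-0.0, 0.2], [0.1, 0.1], [-0.7, 0.0], [-0.2, -0.2], [1.0, -1.3], [0.5, -1.6]]
[-81.45056305   2.15709598  13.60375833]
```

Emit:
jog_arm([
  [0,0.004,0.004],
  [0,0.004,0.004],
  [0,0,0.003],
  [0,0,0.002],
  [0,-0.008,0.005],
  [0,-0.007,0.005],
  [0,-0.007,0.006],
  [0,-0.006,0.006],
], roll=[0.0,0.0,0.0,0.0,0.0,0.0,0.0,0.0], newtons=10)

```text
time_s: 19.75
tcp_pos: [558.0, -317.6, 78.2]
orientation: [-1.564, 0.192, -0.193]
force: [-1.2, -2.4, 1.8]
opening: 0.278
```

Run:
```python
from tool import *
p,y=cur(); c=cam("scene"); p,y=cur(); print(Sinv(p))
save(c,"s17.png",(190,130,320,260),6)
import pickle; pickle.dump((c,p,y),open("c17.pkl","wb"))
```

```text
t19.75 tcp [ 558.  -317.6   78.2] yaw -14.05 down [ 0.001 -0.002 -1.   ] F [-1.2 -2.4  1.8] open 0.278 q [ 0.78  0.43 -0.38  1.63  0.18  1.11  0.1 ]
t19.80 tcp [ 559.1 -316.1   79.2] yaw -13.96 down [ 0.002 -0.002 -1.   ] F [-0.3 -1.3  1.8] open 0.276 q [ 0.78  0.43 -0.38  1.63  0.18  1.11  0.1 ]
[-1.57409250e+02  1.53874473e-01  7.91850629e+01]
```

View pics/s17.png

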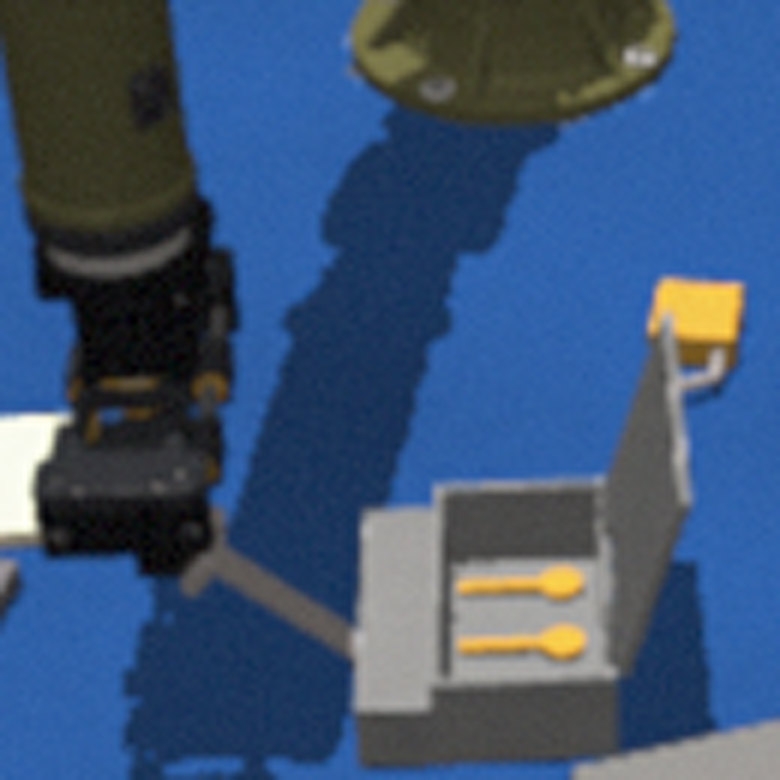

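Emit:
jog_arm([
  [0,-0.007,0.008],
  [0,-0.006,0.008],
  [0,-0.005,0.008],
  [0,-0.005,0.009],
  [0,-0.004,0.009],
  [0,-0.003,0.009],
  [0,-0.002,0.01],
  [0,-0.002,0.009],
], roll=[0.0,0.0,0.0,0.0,0.0,0.0,0.0,0.0])

```text
time_s: 20.6
tcp_pos: [574.9, -247.7, 110.5]
orientation: [-1.562, 0.192, -0.192]
force: [0.4, -2.2, -1.3]
opening: 0.269
```

Run:
```python
from tool import *
p,y=cur(); c=cam("scene"); p,y=cur(); print(Sinv(p))
save(c,"s18.png",(190,130,320,260),6)
import pickle; pickle.dump((c,p,y),open("c18.pkl","wb"))
```

```text
t20.60 tcp [ 574.9 -247.7  110.5] yaw -13.99 down [-0.  0. -1.] F [ 0.4 -2.2 -1.3] open 0.269 q [ 0.7   0.38 -0.42  1.64  0.16  1.16  0.  ]
t20.65 tcp [ 575.6 -245.5  110.7] yaw -13.87 down [ 0.     0.002 -1.   ] F [-0.2  0.4  0.7] open 0.273 q [ 0.7   0.38 -0.42  1.64  0.16  1.16  0.  ]
[-84.92912234   1.25228141 110.74649987]
```

View pics/s18.png

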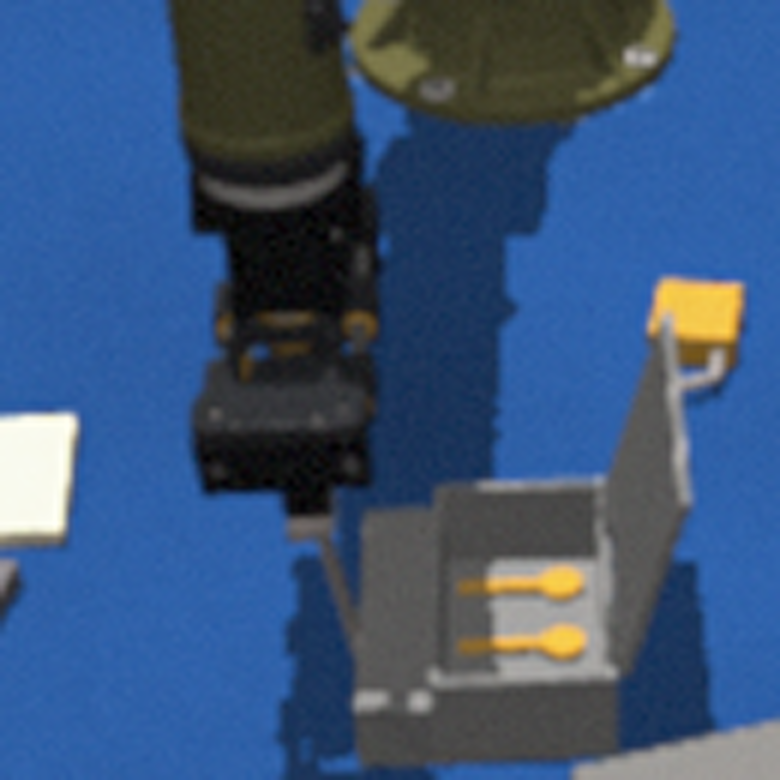

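Emit:
jog_arm([
  [0,-0.001,0.004],
  [0,-0.001,0.004],
  [0,0,0.004],
  [0,0,0.003],
  [0,0,0],
  [0,0,0],
  [0,0,0],
  [0,0,0],
], roll=[0.0,0.0,0.0,0.0,0.0,0.0,0.0,0.0])

```text
time_s: 21.45
tcp_pos: [578.5, -234.0, 112.5]
orientation: [-1.562, 0.192, -0.192]
force: [0.6, 0.2, -1.1]
opening: 0.275
```

Emit:
jog_arm([
  [0,0,0],
  [0,0,0],
  [0,0,-0.004],
  [0,0,-0.006],
  [0,0,-0.01],
  [0,0,-0.01],
  [0,0,-0.01],
  [0,0,-0.01],
], roll=[0.0,0.0,0.0,0.0,0.0,0.0,0.0,0.0], newtons=40)

```text
time_s: 22.25
tcp_pos: [565.8, -284.3, 112.5]
orientation: [-1.562, 0.193, -0.193]
force: [-0.0, -0.1, -1.1]
opening: 0.277
```

Run:
```python
from tool import *
p,y=cur(); c=cam("scene"); p,y=cur(); print(Sinv(p))
save(c,"s19.png",(190,130,320,260),6)
import pickle; pickle.dump((c,p,y),open("c19.pkl","wb"))
```

```text
t22.25 tcp [ 565.8 -284.3  112.5] yaw -14.08 down [-0. -0. -1.] F [-0.  -0.1 -1.1] open 0.277 q [ 0.74  0.39 -0.4   1.62  0.16  1.17  0.06]
t22.30 tcp [ 564.9 -286.8  112.5] yaw -14.21 down [-0.001 -0.002 -1.   ] F [-0.2 -2.5 -1.3] open 0.272 q [ 0.75  0.39 -0.4   1.62  0.16  1.17  0.06]
[-127.60249185    1.55900691  112.45751865]
```

View pics/s19.png

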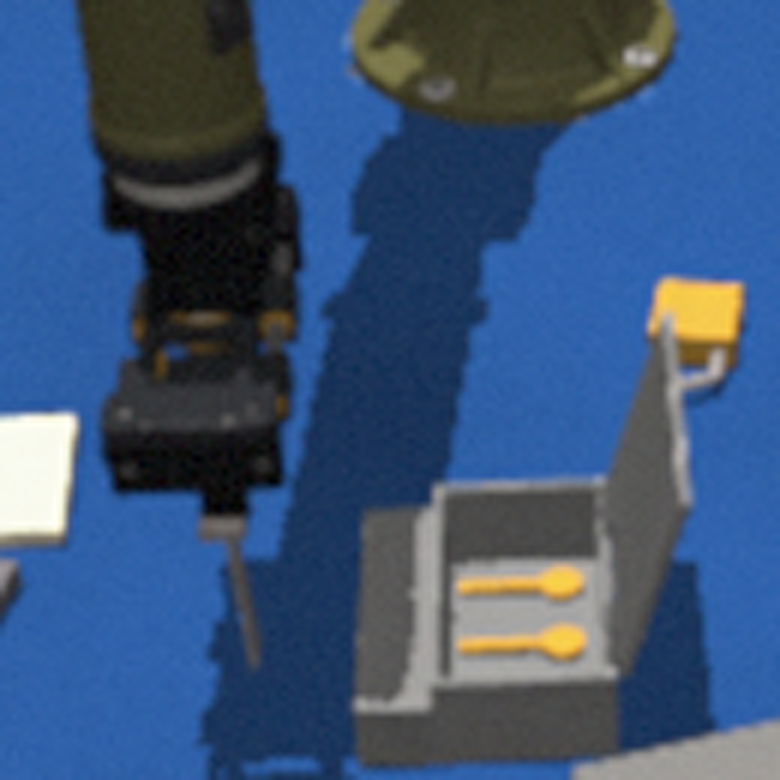

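Run:
```python
from fitool import *
import pickle
c,p,y=pickle.load(open("c19.pkl","rb"))
U=lambda x,y_:np.array([(x+.5)/6-.5+190,(y_+.5)/6-.5+130])
obs=[((-95,1.5,10),U(261,667)),((-95,-1.5,10),U(253,668)),((0,-11,23),U(200,538)),((0,11,23),U(243,536)),((8,-11,23),U(199,520))]
for pp in (p,np.array([565.8,-284.3,112.5])): v=fitool(c,pp,y,obs,(5,31))
# line tilt only
print([proj(c,tp(p,y,th,-95,0,0,g=32))[0]-proj(c,tp(p,y,th,0,0,0,g=32))[0] for th in(0,5,10)], U(257,667)-U(228,540))
```

```text
theta,g [ 2.  27.6] [[-0.4, -0.3], [-0.1, -0.4], [0.5, -0.0], [1.2, -0.2], [0.3, 0.8]]
theta,g [ 0.6 27.4] [[-0.5, -0.3], [-0.2, -0.4], [1.2, -0.1], [1.9, -0.2], [1.0, 0.7]]
[array([ 3.3763307 , 24.34583557]), array([ 6.10413328, 24.12887378]), array([ 8.78756818, 23.74164687])] [ 4.83333333 21.16666667]
```

Run:
```python
from plan import *
p,y=cur(); s=(np.array([565.3,-285.5,310]),-14.0); s=rows([584.2,216.3,310],76.1,16,s)
```

```text
t22.30 tcp [ 564.9 -286.8  112.5] yaw -14.21 down [-0.001 -0.002 -1.   ] F [-0.2 -2.5 -1.3] open 0.272 q [ 0.75  0.39 -0.4   1.62  0.16  1.17  0.06]
{"slide": [[-0.006, 0.0, 0.031], [-0.003, 0.0, 0.031], [0.0, 0.0, 0.031], [0.003, 0.0, 0.031], [0.006, 0.0, 0.031], [0.009, 0.0, 0.03], [0.011, 0.0, 0.029], [0.014, 0.0, 0.028]], "roll": [-5.6, -5.6, -5.6, -5.6, -5.6, -5.6, -5.7, -5.6]}
{"slide": [[0.017, 0.0, 0.026], [0.02, 0.0, 0.025], [0.022, 0.0, 0.023], [0.024, 0.0, 0.02], [0.026, 0.0, 0.018], [0.027, 0.0, 0.015], [0.029, 0.0, 0.013], [0.03, 0.0, 0.009]], "roll": [-5.6, -5.7, -5.6, -5.7, -5.6, -5.7, -5.6, -5.7]}
ends [584.5 215.9 310. ] 76.1
```

Emit:
jog_arm([
  [0,-0.015,0],
  [0,-0.025,0],
  [0,-0.027,0],
  [0,-0.028,0],
  [0,-0.028,0],
  [0,-0.028,0],
  [0,-0.028,0],
  [0,-0.018,0],
], roll=[0.0,0.0,0.0,0.0,0.0,0.0,0.0,0.0])

```text
time_s: 23.1
tcp_pos: [567.2, -282.0, 313.6]
orientation: [-1.563, 0.188, -0.194]
force: [0.3, -0.3, -2.0]
opening: 0.271
```

Emit:
jog_arm([
  [-0.006,0.0,0.031],
  [-0.003,0.0,0.031],
  [0.0,0.0,0.031],
  [0.003,0.0,0.031],
  [0.006,0.0,0.031],
  [0.009,0.0,0.03],
  [0.011,0.0,0.029],
  [0.014,0.0,0.028],
], roll=[-5.6,-5.6,-5.6,-5.6,-5.6,-5.6,-5.7,-5.6])

```text
time_s: 23.9
tcp_pos: [576.6, -30.7, 311.0]
orientation: [-1.529, -0.428, 0.426]
force: [0.4, -0.5, -1.3]
opening: 0.275
```

Emit:
jog_arm([
  [0.017,0.0,0.026],
  [0.02,0.0,0.025],
  [0.022,0.0,0.023],
  [0.024,0.0,0.02],
  [0.026,0.0,0.018],
  [0.027,0.0,0.015],
  [0.029,0.0,0.012],
  [0.03,0.0,0.008],
], roll=[-5.6,-5.7,-5.6,-5.7,-5.6,-5.7,-5.6,-5.7])

```text
time_s: 24.7
tcp_pos: [586.9, 219.8, 311.1]
orientation: [-1.313, -1.033, 1.031]
force: [0.4, 0.4, -1.2]
opening: 0.274
```

Emit:
jog_arm([
  [0,0.005,0],
  [0,0.01,0],
  [0,0.01,0],
  [0,0.008,0],
  [0,0.003,0],
  [0,0,0],
  [0,0,0],
  [0,0,0],
], roll=[0.0,0.0,0.0,0.0,0.0,0.0,0.0,0.0])

```text
time_s: 25.5
tcp_pos: [587.7, 217.8, 274.0]
orientation: [-1.315, -1.029, 1.027]
force: [0.1, 0.3, -1.4]
opening: 0.273
```

Run:
```python
from plan import *
import pickle
p,y=cur(); c=cam("scene"); p,y=cur(); p,y=cur()
save(c,"s20.png",(340,80,440,200),5)
pickle.dump((c,p,y),open("c20.pkl","wb"))
```

```text
t25.50 tcp [587.7 217.8 274. ] yaw 76.06 down [ 0.001  0.    -1.   ] F [ 0.1  0.3 -1.4] open 0.273 q [ 0.25  0.36 -0.85  1.41  0.27  1.49  0.74]
t25.55 tcp [587.7 217.9 274. ] yaw 76.06 down [ 0.001  0.    -1.   ] F [ 1.3  0.8 -1.7] open 0.273 q [ 0.25  0.36 -0.85  1.41  0.27  1.49  0.74]
t25.55 tcp [587.7 217.9 274. ] yaw 76.06 down [ 0.001  0.    -1.   ] F [ 1.3  0.8 -1.7] open 0.273 q [ 0.25  0.36 -0.85  1.41  0.27  1.49  0.74]
```

View pics/s20.png

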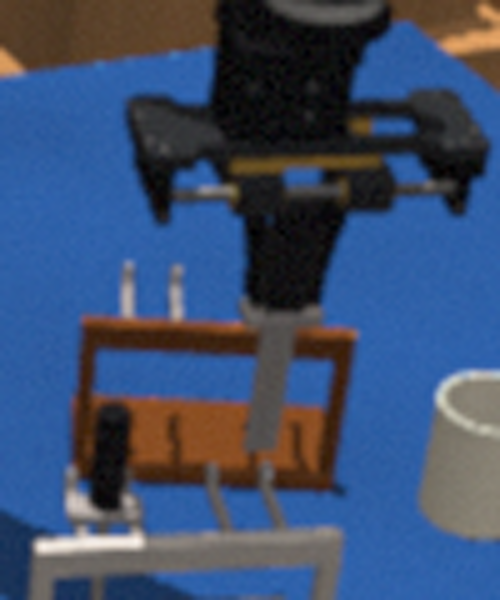

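Emit:
jog_arm([
  [-0.001,0,0.001],
  [-0.001,0,0.002],
  [0,0,0],
  [0,0,0],
  [0,0,0],
  [0,0,0],
  [0,0,0],
  [0,0,0],
], roll=[0.0,0.0,0.0,0.0,0.0,0.0,0.0,0.0])

```text
time_s: 26.35
tcp_pos: [584.1, 216.6, 273.5]
orientation: [-1.314, -1.028, 1.028]
force: [-0.9, 0.2, -1.2]
opening: 0.272
```

Run:
```python
from plan import *
import pickle
p,y=cur(); c=cam("scene"); p,y=cur()
save(c,"s21.png",(370,130,420,200),8.5)
pickle.dump((c,p,y),open("c21.pkl","wb"))
```

```text
t26.35 tcp [584.1 216.6 273.5] yaw 76.07 down [-0. -0. -1.] F [-0.9  0.2 -1.2] open 0.272 q [ 0.26  0.35 -0.85  1.42  0.26  1.49  0.74]
t26.40 tcp [584.1 216.6 273.5] yaw 76.07 down [-0. -0. -1.] F [ 0.2  0.5 -1.8] open 0.276 q [ 0.26  0.35 -0.85  1.42  0.26  1.49  0.74]
```

View pics/s21.png

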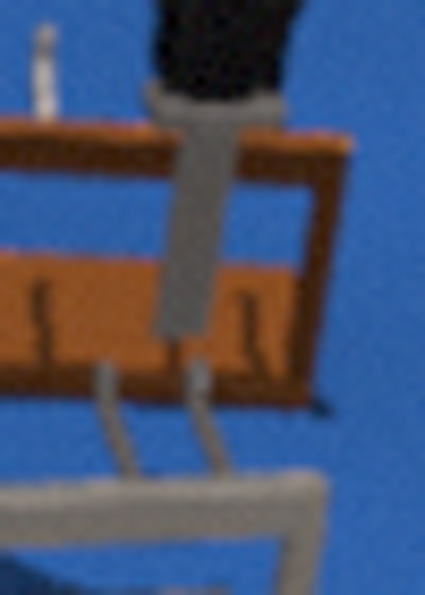

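Emit:
jog_arm([
  [0,0.008,0],
  [0,0.01,0],
  [0,0.01,0],
  [0,0.01,0],
  [0,0.01,0],
  [0,0.01,0],
  [0,0.009,0],
  [0,0.005,0],
], roll=[0.0,0.0,0.0,0.0,0.0,0.0,0.0,0.0])

```text
time_s: 27.2
tcp_pos: [583.8, 216.3, 200.3]
orientation: [-1.314, -1.027, 1.029]
force: [0.5, 0.4, -0.5]
opening: 0.273
```

Run:
```python
from plan import *
p,y=cur(); c=cam("scene"); p,y=cur()
save(c,"s22.png",(360,110,430,210),6)
```

```text
t27.20 tcp [583.8 216.3 200.3] yaw 76.07 down [-0.001 -0.    -1.   ] F [ 0.5  0.4 -0.5] open 0.273 q [ 0.26  0.39 -0.84  1.53  0.29  1.36  0.72]
t27.25 tcp [583.5 216.2 199.8] yaw 76.07 down [-0.002 -0.001 -1.   ] F [ 0.3  1.  -1.9] open 0.273 q [ 0.26  0.39 -0.84  1.53  0.29  1.36  0.72]
```

View pics/s22.png

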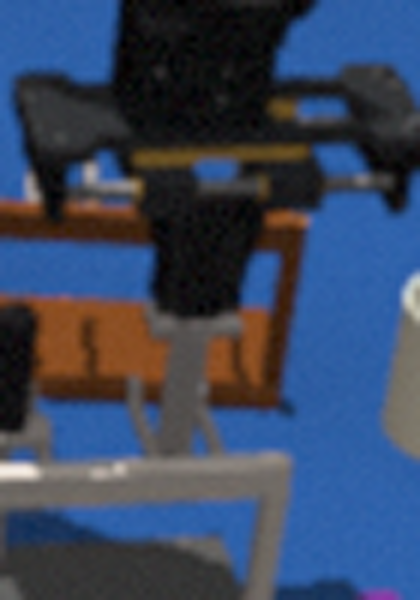

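Emit:
jog_arm([
  [0,0.007,0],
  [0,0.009,0],
  [0,0.009,0],
  [0,0.009,0],
  [0,0.009,0],
  [0,0.008,0],
  [0,0.006,0],
  [0,0.002,0],
], roll=[0.0,0.0,0.0,0.0,0.0,0.0,0.0,0.0])

```text
time_s: 28.05
tcp_pos: [583.7, 216.4, 141.6]
orientation: [-1.314, -1.027, 1.029]
force: [0.6, 0.1, -1.4]
opening: 0.273
```

Run:
```python
from plan import *
p,y=cur(); c=cam("scene"); p,y=cur()
im=np.clip(255*(c["color"]/255.)**0.5,0,255).astype(np.uint8)[:,:,::-1]
save(c,"s23.png",(350,110,430,210),6,im)
```

```text
t28.05 tcp [583.7 216.4 141.6] yaw 76.08 down [-0.001 -0.    -1.   ] F [ 0.6  0.1 -1.4] open 0.273 q [ 0.25  0.43 -0.82  1.6   0.33  1.25  0.69]
t28.10 tcp [583.8 216.4 141.7] yaw 76.07 down [-0.001 -0.    -1.   ] F [ 0.6  1.1 -1.1] open 0.270 q [ 0.25  0.43 -0.82  1.6   0.33  1.25  0.69]
```

View pics/s23.png

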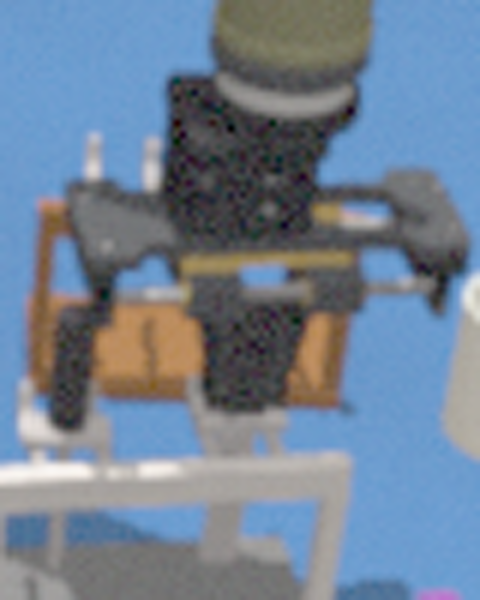

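Emit:
jog_arm([
  [0,0.001,0],
  [0,0.001,0],
  [0,0.001,0],
  [0,0,0],
  [0,0,0],
  [0,0,0],
  [0,0,0],
  [0,0,0],
], roll=[0.0,0.0,0.0,0.0,0.0,0.0,0.0,0.0])

```text
time_s: 28.9
tcp_pos: [584.1, 216.6, 139.6]
orientation: [-1.315, -1.028, 1.028]
force: [0.7, 0.6, -1.3]
opening: 0.272
```

Emit:
jog_arm([
  [0,0.001,0],
  [0,0.001,0],
  [0,0,0],
  [0,0,0],
  [0,0,0],
  [0,0,0],
  [0,0,0],
  [0,0,0],
], roll=[0.0,0.0,0.0,0.0,0.0,0.0,0.0,0.0])

```text
time_s: 29.7
tcp_pos: [584.1, 216.5, 137.5]
orientation: [-1.314, -1.028, 1.028]
force: [0.8, -0.5, -0.2]
opening: 0.278
```

Run:
```python
from plan import *
p,y=cur(); c=cam("scene"); p,y=cur()
im=np.clip(255*(c["color"]/255.)**0.5,0,255).astype(np.uint8)[:,:,::-1]
save(c,"s24.png",(350,135,420,195),10,im)
```

```text
t29.70 tcp [584.1 216.5 137.5] yaw 76.07 down [-0. -0. -1.] F [ 0.8 -0.5 -0.2] open 0.278 q [ 0.25  0.44 -0.82  1.61  0.33  1.25  0.69]
t29.75 tcp [584.1 216.6 137.5] yaw 76.08 down [-0. -0. -1.] F [-0.7  0.2 -1. ] open 0.273 q [ 0.25  0.44 -0.82  1.61  0.33  1.25  0.69]
```

View pics/s24.png

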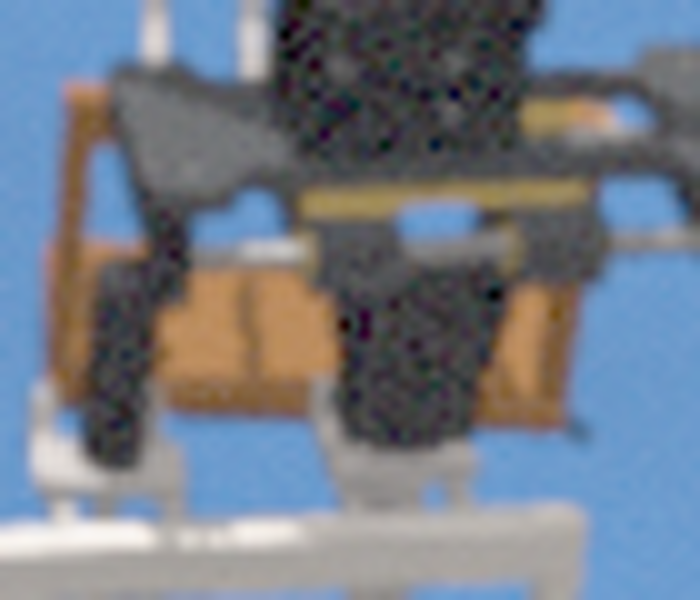

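Emit:
jog_arm([
  [0,0.001,0],
  [0,0,0],
  [0,0,0],
  [0,0,0],
  [0,0,0],
  [0,0,0],
  [0,0,0],
  [0,0,0],
], roll=[0.0,0.0,0.0,0.0,0.0,0.0,0.0,0.0], newtons=3)

```text
time_s: 30.55
tcp_pos: [584.3, 216.5, 136.6]
orientation: [-1.315, -1.029, 1.028]
force: [-0.8, -0.9, 4.8]
opening: 0.276
```

Emit:
jog_arm([
  [0,0,0],
  [0,0,0],
  [0,0,0],
  [0,0,0],
  [0,0,0],
  [0,0,0],
  [0,0,0],
  [0,0,0],
], roll=[0.0,0.0,0.0,0.0,0.0,0.0,0.0,0.0], hand=0.68)

```text
time_s: 31.35
tcp_pos: [584.1, 216.6, 136.5]
orientation: [-1.314, -1.028, 1.028]
force: [-0.1, -1.3, -0.9]
opening: 0.321
```

Run:
```python
from plan import *
p,y=cur(); c=cam("scene"); p,y=cur()
im=np.clip(255*(c["color"]/255.)**0.5,0,255).astype(np.uint8)[:,:,::-1]
save(c,"s25.png",(350,135,420,195),10,im)
```

```text
t31.35 tcp [584.1 216.6 136.5] yaw 76.08 down [ 0. -0. -1.] F [-0.1 -1.3 -0.9] open 0.321 q [ 0.25  0.44 -0.82  1.61  0.33  1.24  0.69]
t31.40 tcp [584.1 216.6 136.5] yaw 76.07 down [ 0. -0. -1.] F [-0.   0.6 -0.1] open 0.318 q [ 0.25  0.44 -0.82  1.61  0.33  1.24  0.69]
```

View pics/s25.png

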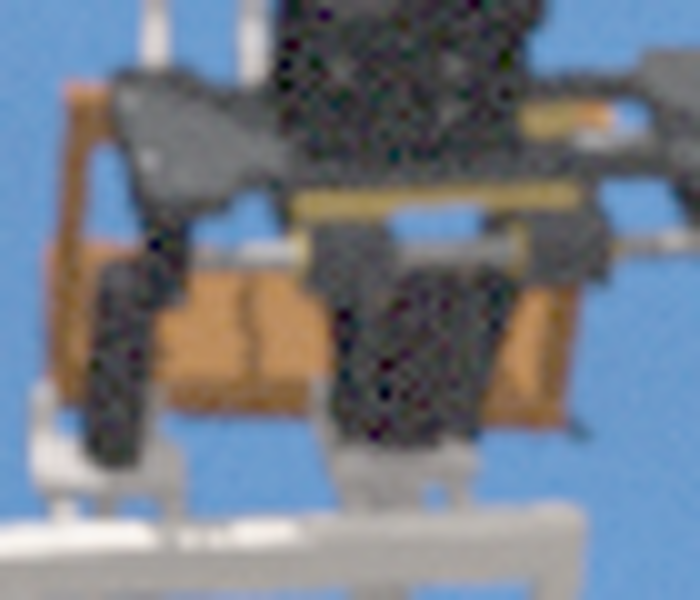

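Emit:
jog_arm([
  [0,0,0],
  [0,0,0],
  [0,0,0],
  [0,-0.003,0],
  [0,-0.006,0],
  [0,-0.01,0],
  [0,-0.012,0],
  [0,-0.015,0],
], roll=[0.0,0.0,0.0,0.0,0.0,0.0,0.0,0.0], hand=0.45)

```text
time_s: 32.2
tcp_pos: [584.1, 216.6, 183.8]
orientation: [-1.315, -1.028, 1.028]
force: [0.1, 0.5, 0.2]
opening: 0.551
```

Emit:
jog_arm([
  [0,-0.015,0],
  [0,-0.02,0],
  [0,-0.025,0],
  [0,-0.025,0],
  [0,-0.025,0],
  [0,-0.025,0],
  [0,-0.015,0],
  [0,-0.01,0],
], roll=[0.0,0.0,0.0,0.0,0.0,0.0,0.0,0.0])

```text
time_s: 33.0
tcp_pos: [584.3, 216.9, 344.6]
orientation: [-1.315, -1.03, 1.027]
force: [0.5, 0.3, 0.2]
opening: 0.549
```

Emit:
jog_arm([
  [-0.02,0,0.02],
  [-0.03,0,0.02],
  [-0.03,0,0.02],
  [-0.03,0,0.02],
  [-0.03,0,0.02],
  [-0.03,0,0.02],
  [-0.03,0,0.02],
  [-0.02,0,0.01],
], roll=[0.0,0.0,0.0,0.0,0.0,0.0,0.0,0.0])

```text
time_s: 33.8
tcp_pos: [383.9, 37.0, 341.8]
orientation: [-1.313, -1.023, 1.027]
force: [-4.9, -0.4, 1.5]
opening: 0.552
```

Run:
```python
from plan import *
p,y=cur(); c=cam("scene"); t=cam("top"); p,y=cur()
save(c,"s26.png"); save(t,"t26.png"); save(c,"s26b.png",(330,130,450,230),6.6); save(t,"t26b.png",(220,155,320,230),8)
```

```text
t33.80 tcp [383.9  37.  341.8] yaw 75.87 down [-0.003  0.001 -1.   ] F [-4.9 -0.4  1.5] open 0.552 q [ 0.54 -0.3  -0.54  1.81 -0.15  1.6   1.34]
t33.90 tcp [384.2  35.9 341.1] yaw 75.74 down [-0.004  0.001 -1.   ] F [0.3 0.1 0.4] open 0.551 q [ 0.53 -0.3  -0.53  1.81 -0.15  1.6   1.34]
```

View pics/s26.png

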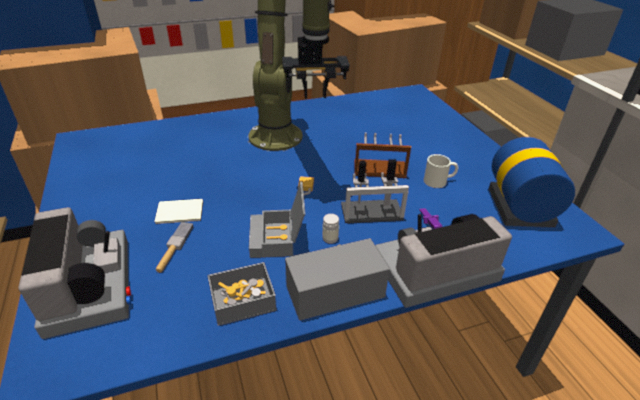

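View pics/s26b.png

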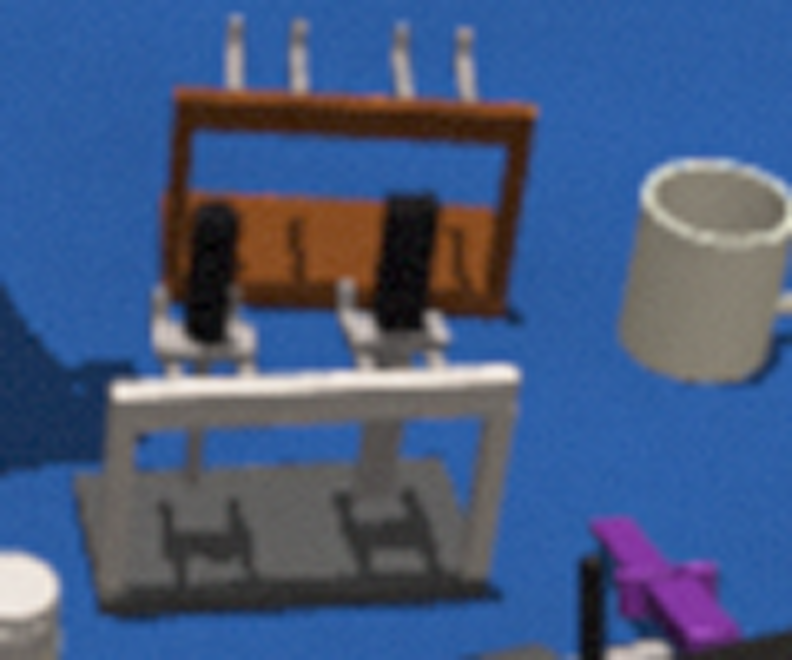

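View pics/t26.png

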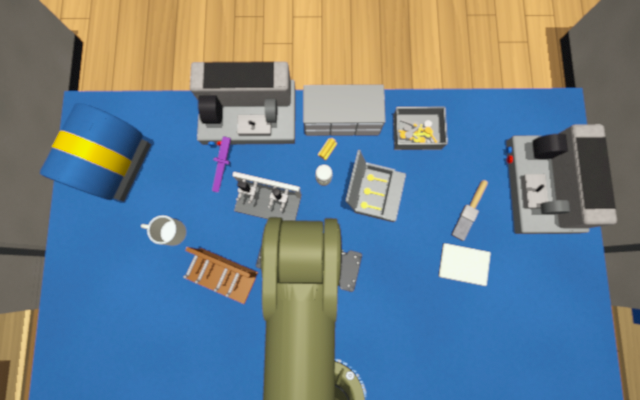

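Emit:
jog_arm([
  [0,0,-0.01],
  [0,0,-0.015],
  [0,0,-0.015],
  [0,0,-0.015],
  [0,0,-0.005],
  [0,0,0],
  [0,0,0],
  [0,0,0],
], roll=[0.0,0.0,0.0,0.0,0.0,0.0,0.0,0.0])

```text
time_s: 34.7
tcp_pos: [443.5, 25.2, 342.7]
orientation: [-1.315, -1.029, 1.029]
force: [-0.4, 0.4, 1.0]
opening: 0.548
```

Run:
```python
from fit import *
import sys
from plan import cur
cur(); c2=cam("scene")
a=c["color"].astype(float); b=c2["color"].astype(float)
for nm,(x0,y0,x1,y1) in {"scriber":(350,158,372,186),"bladeH":(378,156,400,186),"rackbase":(342,198,410,224),"can":(320,212,342,244)}.items():
    s,_=cv2.phaseCorrelate(a[y0:y1,x0:x1].mean(2),b[y0:y1,x0:x1].mean(2)); print(nm,np.round(s,2))
ps=np.load("ps.npy")
# cover angle: compare predicted lip corners with picture
im=cv2.resize(c2["color"][:,:,::-1],None,fx=6,fy=6,interpolation=cv2.INTER_CUBIC)
for ph,col in((90,(0,0,255)),(105,(0,255,0))):
    r=np.radians(ph); f=lambda x,y,z:T(ps,(55-x*np.cos(r)+z*np.sin(r),y,52+x*np.sin(r)+z*np.cos(r)))
    P=np.array([f(0,-75,0),f(110,-75,0),f(110,75,0),f(0,75,0)]); u=((proj(c2,P)+.5)*6-.5).round().astype(np.int32); cv2.polylines(im,[u],True,col,1)
cv2.imwrite("pics/s27.png",im[1000:1580,1450:2000])
```

```text
tool axes cols [[0.24, 0.0002, -0.9708], [0.9708, -0.0004, 0.24], [-0.0003, -1.0, -0.0003]]
t34.70 tcp [443.5  25.2 342.7] yaw 76.11 down [ 0. -0. -1.] F [-0.4  0.4  1. ] open 0.548 q [ 0.55 -0.15 -0.57  1.7  -0.08  1.57  1.3 ]
scriber [-0.33  0.24]
bladeH [-0.13  0.2 ]
rackbase [0.02 0.64]
can [-0.13  0.31]
```

View pics/s27.png

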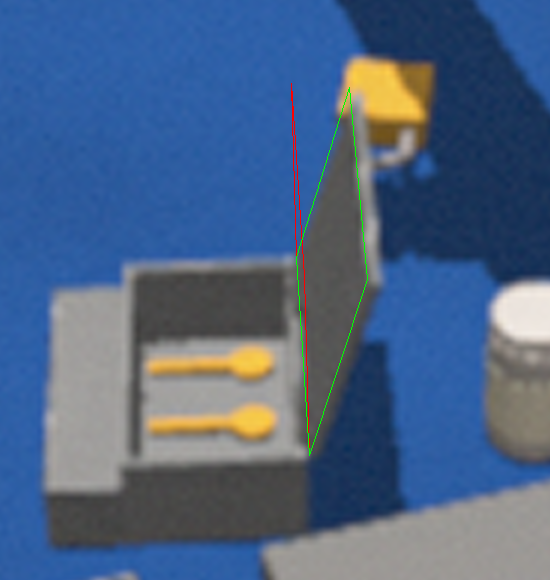

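Run:
```python
from station import env
print(env.job_done())
```

```text
the job is handed in; nothing more can be done
None
```

The key safe's cover is open, leaning back at about 105° (roughly 1.83 rad). The blade tool hangs upright again on the rack's free fork, the one it came from. I handed in at about 35 s.

I lifted the blade off its fork and tilted it about 60° in the grip by dragging its tip on the counter. Then I worked the tip about 12 mm under the lip and levered the cover up and back. To get the blade upright again I pushed its tip against the safe's front. Only the blade touched the safe.

**Last checks:**
- **Cover:** the camera overlay matches about 105°, and it was unchanged in the pictures taken after I let go.
- **Blade and scriber:** the before-and-after shift was at most about 0.4 px for both, no more than for things that did not move. Both hang upright.
- **Robot:** clear of everything, with wrist force about zero.

**Not as it was at the start:**
- The purple look-alike, which stood on its tip, was already lying down when I looked at 3.6 s. No part of the gripper came near it and I saw no contact force, so I think it toppled by itself, but I did not see it fall. I left it there.
- During the final retreat, joint 2 briefly came to its lower limit (it read -0.30). I moved it back to -0.15 before handing in.

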